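# Socket and extension bar onto an axle nut

### The arm

A 6-joint arm with a two-finger parallel gripper is mounted at the origin on the work surface. World frame = base frame: x ahead of the robot, y to its left, z up, the work surface at z = 0. Lengths are in m, angles in degrees, forces in N, time in s.
With the tool pointing down it reaches from about 0.375 to 0.9 m from the base axis. Payload 3.1 kg.
Tool frame: the origin (TCP) lies midway between the tips of the shut fingers; the grasp point (between the pads) lies bot.hold_point_z behind it (bot.hold_point_z is the distance from the TCP to the grasp point, in m); z points along the fingers, y is the direction in which the jaws open and shut (so a half turn about z gives the same grasp; the last joint's range is limited). The gripper opens to 87 mm and grips with 3 to 60 N. Pads are 19 mm wide; open, the fingers measure 117 mm over their backs; the gripper's body (75 mm by 190 mm) begins 51 mm behind the grasp point.
Start: joints at [-77.55, 30.224, 82.088, -0, 67.689, -10.227], TCP at [0.241, -0.577, 0.223] pointing down, gripper open.
Joint ranges: [-176.69, 176.69], [-43.24, 126.21], [12.49, 139.97], [-82, 262], [0, 151.66], [-163.58, 163.58]. Speed limits (degrees/s): [159.86, 159.86, 180, 180, 180, 180].

### API

Orientations are given as a 3x3 rotation matrix whose columns are the frame's x, y, z axes.
In Python, from rig import bot, vision, hand_in gives the robot as it stands. The module is installed in compiled form; this text tells all that it offers.
- The arm moves only by the shell command python3 -m handwheel 'ROWS'. ROWS is JSON, a list of rows, each an object of numbers: "hand": the gripper's target within -1 to 1 (fully open at 1, half-way at 0, shut at -1); "dx", "dy", "dz": the shift along the world's x, y, z in cm; "wx", "wy", "wz": the turn, a rotation vector about the world's x, y, z in rad. In form: [{"hand": .., "dx": .., "dy": .., "dz": .., "wx": .., "wy": .., "wz": ..}, ...]. A call has 1 to 10 rows; each row shifts and turns the commanded pose from where the row before left it; what a row does not reach is not made up. A row lasts 1/10 s, in which the tool goes at most 50 mm and 8.59 degrees, less where a joint would pass 70% of its speed; a pose out of reach is approached as far as the arm can. A call with a gripper value outside its range is refused whole. The fingers move at their own pace and stop on an object; the grip force is fixed at half the most. Time passes only in rows, so rows that do not move let the fingers close. It gives the time, the measured TCP pose, the force and the opening at its end, in the units of the state.
- bot.read_state(): the state, without advancing time (a new reading comes with each control period).
- vision.capture(name): name is "scene" or "top" or "wrist"; returns (picture, depth): 400x640x3 uint8, red, green, blue; 400x640 float32, m along the optical axis (not along the pixel's ray), 0 where there is no reading.
- vision.get_calibration(name): a dict with "fx", "fy", "cx", "cy" (pixels), "rvec" (rotation vector, rad) and "tvec" (3), from world to camera coordinates, as OpenCV has them. Camera axes: x right, y down, z forward; pixel columns grow to the right and rows downward; lengths in m; the calibration is good to about 2 mm. A picture is of the moment at which its call begins: read the wrist's pose just before it. get_calibration takes no time and is no camera call; for the wrist camera it gives the pose at the moment of the call.
- hand_in(): hands the job in, once; it reports no verdict.
The state is a dict: "time_s": time; "joint_positions": joint angles; "qvel": joint speeds; "tau": joint torques, N m; "position": TCP position; "tcp_rot": TCP orientation; "force": force on the tool from outside, world axes, zero at the start; "moment": the same for the moment, N m; "opening": opening from 0.0 (shut) to 1.0 (fully open).
Only numpy, scipy, OpenCV 4.12 (cv2) and the standard library are available. Lean on these libraries where they do the work, as an engineer would, in place of code of your own. Each camera call takes 0.05 s, during which the arm holds its last target.

### The job

The axle nut of the sack-truck wheel is about to be tightened. Take the extension bar, push its square drive gently and squarely down into the 30 mm socket (the middle-sized one in the tray) until the spring ball clicks and the socket is fully home on the bar, then lift bar and socket together off the post. Set the socket down gently over the axle nut, turning it to feel for the flats, until it is fully home on the washer, and leave bar and socket standing upright there; never force anything and leave everything else in its place.

Things in the scene. Friction and masses are not known exactly. Their poses are not given: they have to be found in the camera images.
- bar_head (a point): Middle of the head of the steel extension bar (125 mm long, 0.48 kg, upright in the black tube at one end of the tray). The head is round, 36 mm thick, 40 mm high: hold it there. The point is on the bar's axis, 105 mm above the tip of the drive, 20 mm below the top. z points up along the bar; x and y square to the flats of the drive.
- bar_shoulder (a point): The bar's shoulder: centre of the flat underside of its collar (29 mm across), on the bar's axis, 22 mm above the tip. Below it is the square male drive, 19 mm wide, 22 mm long, its tip tapered over 2.5 mm to 15 mm. A spring ball stands 2.9 mm out of the +x flat, 10.5 mm below the shoulder. Axes as bar_head.
- bar: The bar itself, origin at the tip of its drive, axes as bar_head. It rests on its tip 12.5 mm above the bench in the tube (37 mm outside, 33 mm inside, rim 46 mm above the bench); lift it 40 mm to clear the tube. Above the collar its shaft is 24 mm thick.
- socket_mid (a point): Centre, half-way up, of the 30 mm six-point socket: a steel cylinder 43 mm thick, 56 mm high, 0.33 kg, square hole up, hexagon hole down, on one of the three posts of the tray, where it sits loosely and can shift 5 mm and turn. z points up; the sides of the square hole face +-x and +-y, two flats of the hexagon +-x.
- socket_face (a point): Centre of the socket's upper face, mouth of the square hole (20 mm wide, 26 mm deep, bevel 2 mm wide and 3 mm deep at the mouth). All four walls have the dimple, so the drive may go in at any quarter turn. The ball needs a push of 8 to 15 N, then snaps into the dimple as bar_shoulder meets this point; from then on the bar carries the socket.
- socket_foot (a point): Centre of the socket's lower face, mouth of the hexagon hole: 31 mm across flats, 27 mm deep, with a round countersink 35 mm wide and 1.5 mm deep at the mouth. Axes as socket_mid.
- socket: The 30 mm socket itself, origin at the centre of its lower face, axes as socket_mid. At the start its foot stands 12 mm above the bench.
- washer_top (a point): Centre of the upper face of the washer (47 mm across, 79 mm above the bench) under the axle nut; z up along the axle. The steel nut on it is 30 mm across flats, 18 mm high, top edge bevelled; the axle stands 5 mm out of it. The turn of its flats is NOT given here: it is anything, repeating every 60 degrees. The socket drops over within about 3 degrees. The nut does not turn.
- wheel: Sack-truck wheel with black tyre, 160 mm in diameter, lying on a board 190 mm square with its axle upright; tyre top 68 mm above the bench. Origin under the axle on the bench. Fixed.
- tray: Grey steel tray, 90 x 300 mm, 12 mm thick, origin at the centre of its underside; three socket posts (19 mm thick, 14 mm high) at y = -105, -35 and 35 mm and the tube of the bar at y = 110 mm in its frame. Fixed.
- socket_small: Bystander: 24 mm socket, 37 mm in diameter, 52 mm high, on another post of the tray. Origin at the centre of its lower face.
- socket_large: Bystander: 36 mm socket, 51 mm in diameter, 60 mm high, on another post of the tray. Origin at the centre of its lower face.
- ratchet: Bystander: steel ratchet handle, lying at the far side of the bench.
- spanner: Bystander: spanner lying on the bench.
- screwdriver: Bystander: screwdriver with red handle lying near the robot.
- grease: Bystander: white jar with black cap, 64 mm wide, 75 mm high.
- spray: Bystander: spray can, 60 mm wide, 200 mm high.
- spare_nut: Bystander: loose 24 mm hexagon nut on the bench.
There are look-alikes about, which are no part of the job. Leave any blue look-alike of the bar alone.

How it is judged (in metres and radians):
On the way, in this order (a step that is already met when the one before it is completed fails the run):
1. the socket is clicked fully home onto the bar's square drive (distance between bar_shoulder and socket_face below 0.0025 m and angle between the z axis of bar_shoulder and the z axis of socket_face, either way round below 0.08 rad), for 0.2 s.
2. the socket hangs on the bar, lifted clear of its post (distance between bar_shoulder and socket_face below 0.0025 m and height (world z) of socket_foot above 0.04 m), for 0.2 s.
At the end, for the whole second after the job is handed in: the socket is still clicked home on the bar (shoulder within 2.5 mm of its face) and fully down over the axle nut (its foot within 3 mm of the washer's centre), the bar upright within 0.1 rad, released and at rest (distance between bar_shoulder and socket_face below 0.0025 m and distance between socket_foot and washer_top below 0.003 m and angle between bar_head's own z axis and vertical below 0.1 rad and linear speed of each of bar, socket below 0.02 m/s); the robot touches nothing.
It fails at once if the bar is forced against the socket with more than 50 N (contact force between bar and socket above 50 N).
It fails at once if the socket is forced against the nut or wheel with more than 40 N (contact force between socket and wheel above 40 N).
It fails at once if another socket of the tray is displaced (distance of any of socket_small, socket_large from where it was at the start of the episode above 0.03 m).
It fails at once if a bystander is pushed about (distance of any of ratchet, spanner, screwdriver, grease, spray, spare_nut from where it was at the start of the episode above 0.03 m).
It also fails if it takes over 61 s, if anything falls off the work surface, if the arm or the gripper's body presses on something with over 40 N, if the wrist force passes 120 N, or if a joint passes its speed limit or range.

## Working session

There is one attempt and no reset: what is moved stays moved. The work goes in short steps, Python scripts to look and compute and a shell command to move; the robot and the scene stay as the last step left them, time stands still between calls to the robot, and variables do not carry over. Pictures are saved under pics/ and viewed, and the job is handed in when it is done.

```bash
mkdir -p pics; cat > h.py <<'E'
import numpy as np, cv2
from rig import bot, vision
def cal(n):
    c=vision.get_calibration(n)
    K=np.array([[c['fx'],0,c['cx']],[0,c['fy'],c['cy']],[0,0,1]]);R=cv2.Rodrigues(np.array(c['rvec'],float))[0];t=np.array(c['tvec'],float).ravel()
    return K,R,t
def ray(C,u,v,z):
    K,R,t=C; o=-R.T@t; d=R.T@np.linalg.inv(K)@np.array([u,v,1.]); return o+d*(z-o[2])/d[2]
def proj(C,p):
    K,R,t=C; q=K@(R@np.array(p,float)+t); return q[:2]/q[2]
def save(n,img): cv2.imwrite('pics/'+n,cv2.cvtColor(img,cv2.COLOR_RGB2BGR))
E
python3 - <<'E'
from h import *
s=bot.read_state();print(s['time_s'],s['position'],s['force'],s['opening'],bot.hold_point_z)
for n in('scene','top'):
    im,d=vision.capture(n);save(n+'0.png',im);np.save(n+'0.npy',d);np.save(n+'0i.npy',im)
    K,R,t=cal(n);print(n,K[0,0],-R.T@t,(R.T)[:,2])
E
```

```text
0.0 [ 0.24082584 -0.57593997  0.2215697 ] [ 0.37576477 -0.24274544  0.17633725] 0.9983187768193797 0.0187
scene 479.30227918072046 [ 1.39235029 -0.12431365  0.87686715] [-0.73074211  0.03368124 -0.68182222]
top 492.0245730924596 [ 0.45896016 -0.07104641  1.59173481] [ 0.07718258 -0.0108734  -0.99695768]
```

View pics/scene0.png

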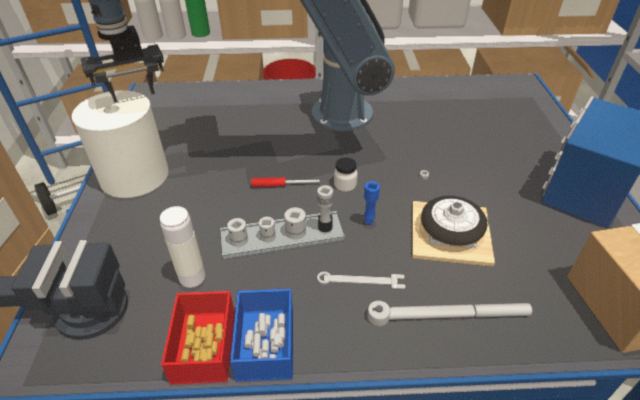

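View pics/top0.png

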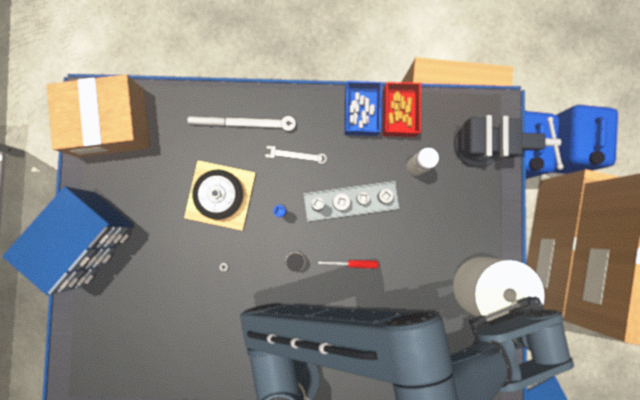

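```bash
python3 - <<'E'
from h import *
a=np.load('scene0i.npy');b=np.load('top0i.npy')
c1=cv2.resize(a[170:270,210:370],None,fx=5,fy=5,interpolation=cv2.INTER_CUBIC)
save('c1.png',c1)
c2=cv2.resize(b[160:240,180:410],None,fx=3.4,fy=3.4,interpolation=cv2.INTER_CUBIC)
save('c2.png',c2)
C=cal('top')
for n,u,v,z in [('bar',318,204,.137),('l',342,202,.072),('s',363,199,.064),('m',386,196,.068),('nut',217,194,.102),('blue',280,211,.1),('jar',296,261,.075),('spray',425,160,.2)]: print(n,ray(C,u,v,z))
E
```

```text
bar [ 0.5445936 -0.0845353  0.137    ]
l [ 0.55643258 -0.15929039  0.072     ]
s [ 0.56790905 -0.22502898  0.064     ]
m [ 0.57873394 -0.29609293  0.068     ]
nut [0.56952738 0.22176001 0.102     ]
blue [0.52272489 0.0297428  0.1       ]
jar [ 0.37204561 -0.02199237  0.075     ]
spray [ 0.67437964 -0.38697884  0.2       ]
```

View pics/c1.png

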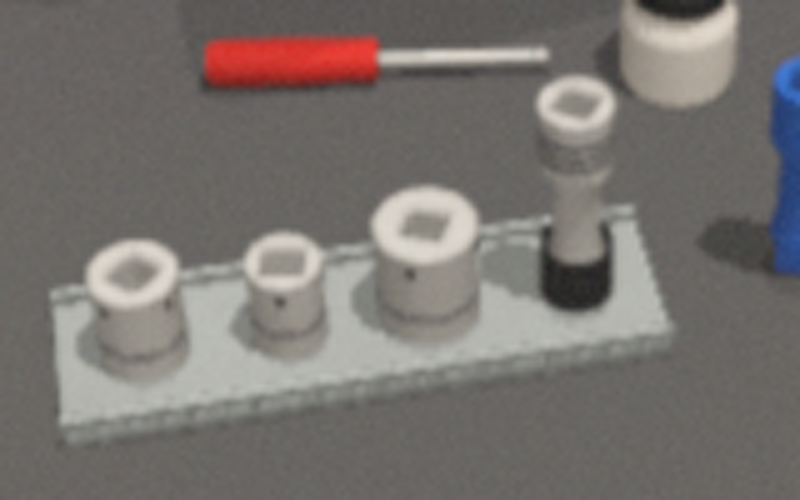

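View pics/c2.png

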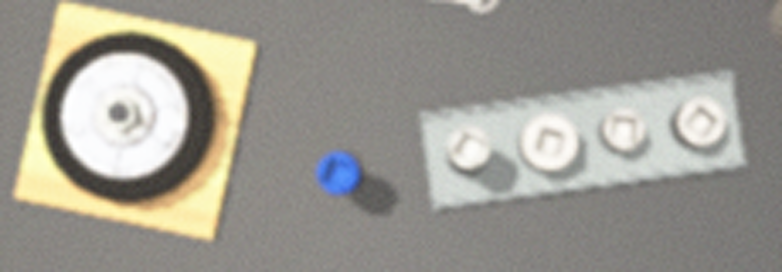

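```bash
python3 - <<'E'
from h import *
d=np.load('top0.npy');C=cal('top');K,R,t=C
def p3(u,v):
    z=d[v,u]; return R.T@(np.linalg.inv(K)@np.array([u,v,1.])*z-t)
for u,v in [(515,275),(500,300),(530,285),(470,280),(493,285)]: print(u,v,p3(u,v).round(3))
s=bot.read_state();print(s['tcp_rot'].round(3) if hasattr(s['tcp_rot'],'round') else s['tcp_rot'])
W=cal('wrist');print(-W[1].T@W[2],W[1].round(3),W[0])
im,_=vision.capture('wrist');save('w0.png',im)
E
```

```text
515 275 [ 0.356 -0.636  0.218]
500 300 [ 0.286 -0.594  0.216]
530 285 [ 0.33  -0.675  0.224]
470 280 [ 0.333 -0.532  0.15 ]
493 285 [ 0.327 -0.575  0.217]
[[ 0.923  0.386 -0.   ]
 [ 0.386 -0.923  0.002]
 [ 0.    -0.002 -1.   ]]
[ 0.31558887 -0.54515423  0.38383307] [[ 0.387 -0.922 -0.002]
 [-0.882 -0.371  0.291]
 [-0.269 -0.11  -0.957]] [[330.62999146   0.         317.99218543]
 [  0.         330.62999146 196.92282873]
 [  0.           0.           1.        ]]
```

View pics/w0.png

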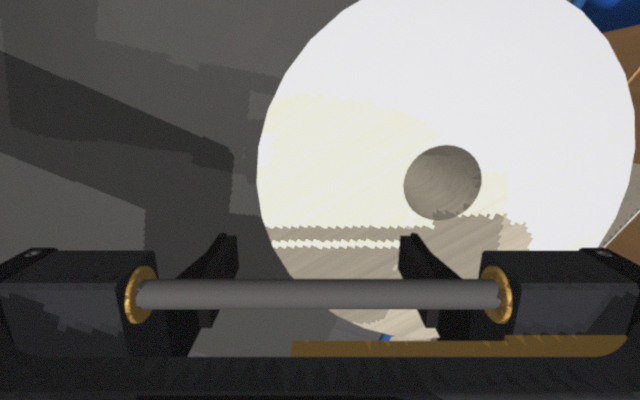

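```bash
python3 -m handwheel '[{"hand":1,"dz":4},{"hand":1,"dz":3,"dx":1,"dy":3},{"hand":1,"dx":3,"dy":4},{"hand":1,"dx":3,"dy":4},{"hand":1,"dx":3,"dy":4},{"hand":1,"dx":3,"dy":4},{"hand":1,"dx":3,"dy":4},{"hand":1,"dx":3,"dy":4},{"hand":1,"dx":3,"dy":4},{"hand":1,"dx":3,"dy":4}]'
python3 -m handwheel '[{"hand":1,"dx":1,"dy":3},{"hand":1},{"hand":1},{"hand":1}]'
python3 - <<'E'
from h import *
s=bot.read_state();print(s['time_s'],s['position'],s['joint_positions'])
W=cal('wrist');im,d=vision.capture('wrist');save('w1.png',im);np.savez('w1.npz',im=im,d=d,K=W[0],R=W[1],t=W[2])
E
```

```text
0.15 [ 0.24087344 -0.57611865  0.22177028] [-7.75491047e+01  3.02691795e+01  8.21395008e+01 -8.98564440e-04
  6.76875575e+01 -1.02273834e+01]invalid input
invalid input
```

View pics/w1.png

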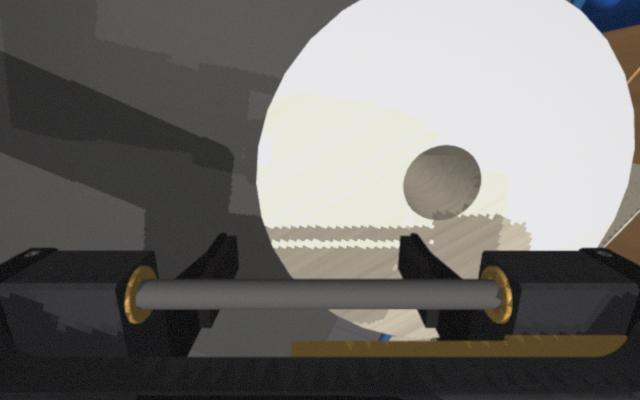

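Perhaps all keys are needed.

```bash
python3 -m handwheel '[{"hand":1,"dx":0,"dy":0,"dz":4,"wx":0,"wy":0,"wz":0},{"hand":1,"dx":1,"dy":3,"dz":3,"wx":0,"wy":0,"wz":0},{"hand":1,"dx":3,"dy":4,"dz":0,"wx":0,"wy":0,"wz":0},{"hand":1,"dx":3,"dy":4,"dz":0,"wx":0,"wy":0,"wz":0},{"hand":1,"dx":3,"dy":4,"dz":0,"wx":0,"wy":0,"wz":0},{"hand":1,"dx":3,"dy":4,"dz":0,"wx":0,"wy":0,"wz":0},{"hand":1,"dx":3,"dy":4,"dz":0,"wx":0,"wy":0,"wz":0},{"hand":1,"dx":3,"dy":4,"dz":0,"wx":0,"wy":0,"wz":0},{"hand":1,"dx":3,"dy":4,"dz":0,"wx":0,"wy":0,"wz":0},{"hand":1,"dx":3,"dy":4,"dz":0,"wx":0,"wy":0,"wz":0}]'
python3 -m handwheel '[{"hand":1,"dx":1,"dy":3,"dz":0,"wx":0,"wy":0,"wz":0},{"hand":1,"dx":0,"dy":0,"dz":0,"wx":0,"wy":0,"wz":0},{"hand":1,"dx":0,"dy":0,"dz":0,"wx":0,"wy":0,"wz":0}]'
python3 - <<'E'
from h import *
s=bot.read_state();print(s['time_s'],s['position'],s['joint_positions'])
W=cal('wrist');im,d=vision.capture('wrist');save('w1.png',im);np.savez('w1.npz',im=im,d=d,K=W[0],R=W[1],t=W[2])
E
```

```text
time_s: 1.2
position: [0.4918, -0.2248, 0.2926]
tcp_rot: [[0.923, 0.385, 0.0], [0.385, -0.923, -0.0], [0.0, 0.0, -1.0]]
force: [0.6, -0.6, -0.3]
opening: 0.999
time_s: 1.5
position: [0.501, -0.1961, 0.2924]
tcp_rot: [[0.922, 0.387, -0.0], [0.387, -0.922, -0.0], [-0.001, 0.0, -1.0]]
force: [-0.0, -0.1, 0.0]
opening: 1.001
1.5 [ 0.50100768 -0.19610227  0.29242372] [-3.32598593e+01  1.89747103e+01  8.95033749e+01 -4.11131149e-02
  7.15300216e+01  3.39575147e+01]
```

View pics/w1.png

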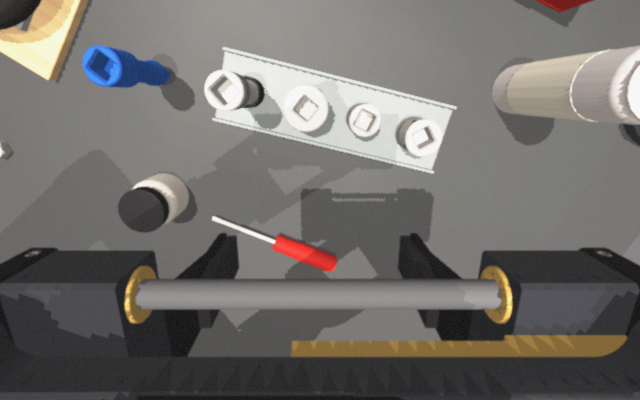

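```bash
python3 - <<'E'
from h import *
z=np.load('w1.npz');im=z['im'];C=(z['K'],z['R'],z['t'])
a=cv2.resize(im[60:120,190:250],None,fx=6,fy=6,interpolation=cv2.INTER_CUBIC)
b=cv2.resize(im[105:165,390:450],None,fx=6,fy=6,interpolation=cv2.INTER_CUBIC)
save('c3.png',np.hstack([a,b]))
E
```

```text
(no output)
```

View pics/c3.png

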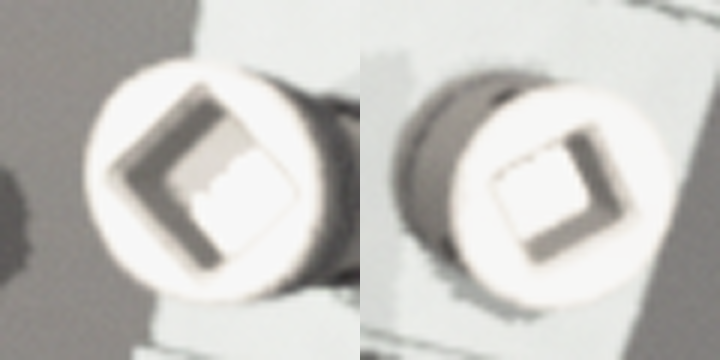

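```bash
python3 - <<'E'
from h import *
z=np.load('w1.npz');im=z['im'];C=(z['K'],z['R'],z['t'])
def sq(P,ox,oy,dx,h):
    Q=[ray(C,(u-dx)/6+ox-.42,(v)/6+oy-.42,h) for u,v in P]; Q=np.array(Q)
    print('ctr',Q.mean(0).round(4),'side',np.linalg.norm(Q-np.roll(Q,1,0),axis=1).round(4))
    e=np.roll(Q,-1,0)-Q; a=np.degrees(np.arctan2(e[:,1],e[:,0]))%90; print('yaw',a.round(1), np.degrees(np.angle(np.exp(4j*np.radians(a)).sum()))/4%90)
sq([(112,172),(203,82),(297,187),(205,272)],190,60,0,.1375)
sq([(495,178),(582,125),(630,210),(537,263)],390,105,360,.068)
def cc(x,y,dx,ox,oy,h):print('circ',ray(C,(x-dx)/6+ox-.42,y/6+oy-.42,h).round(4))
cc(206,180,0,190,60,.1375);cc(563,195,360,390,105,.068)
# tray direction
p=ray(C,223,49,.012);q=ray(C,456,107,.012);print('tray yaw',np.degrees(np.arctan2(*(p-q)[[1,0]]))-90)
E
```

```text
ctr [ 0.5476 -0.0831  0.1375] side [0.0195 0.0197 0.0199 0.0195]
yaw [63.6 63.9 62.5 64.3] 63.582396239379726
ctr [ 0.5813 -0.2944  0.068 ] side [0.019  0.0187 0.0194 0.0199]
yaw [55.2 56.8 53.9 53.1] 54.741661681588255
circ [ 0.5476 -0.0834  0.1375]
circ [ 0.5813 -0.2948  0.068 ]
tray yaw 9.727551147104066
```

```bash
python3 -m handwheel '[{"hand":1,"dx":1.16,"dy":2.8,"dz":-2,"wx":0,"wy":0,"wz":-0.12},{"hand":1,"dx":1.16,"dy":2.8,"dz":-2,"wx":0,"wy":0,"wz":-0.12},{"hand":1,"dx":1.16,"dy":2.8,"dz":-2,"wx":0,"wy":0,"wz":-0.12},{"hand":1,"dx":1.18,"dy":2.88,"dz":-2,"wx":0,"wy":0,"wz":-0.12},{"hand":1,"dx":0,"dy":0,"dz":0,"wx":0,"wy":0,"wz":0},{"hand":1,"dx":0,"dy":0,"dz":0,"wx":0,"wy":0,"wz":0}]'
python3 - <<'E'
from h import *
s=bot.read_state();print(s['time_s'],s['position'],s['joint_positions'])
W=cal('wrist');im,d=vision.capture('wrist');save('w2.png',im);np.savez('w2.npz',im=im,d=d,K=W[0],R=W[1],t=W[2])
d=np.load('top0.npy');C=cal('top');K,R,t=C
for u,v in [(277,214),(282,207),(281,215),(318,199),(312,204)]:print((R.T@(np.linalg.inv(K)@np.array([u,v,1.])*d[v,u]-t)).round(3))
E
```

```text
time_s: 2.15
position: [0.5474, -0.085, 0.2121]
tcp_rot: [[0.997, -0.083, -0.001], [-0.083, -0.997, -0.0], [-0.001, 0.0, -1.0]]
force: [0.1, 0.5, 0.3]
opening: 0.999
2.15 [ 0.54736769 -0.08497597  0.21209944] [-2.03597308e+01  2.55196606e+01  9.29993049e+01 -4.92431963e-02
  6.15336175e+01  7.44460276e+01]
[0.512 0.036 0.129]
[0.534 0.023 0.123]
[0.51  0.025 0.126]
[ 0.56  -0.084  0.128]
[ 0.545 -0.067  0.117]
```

View pics/w2.png

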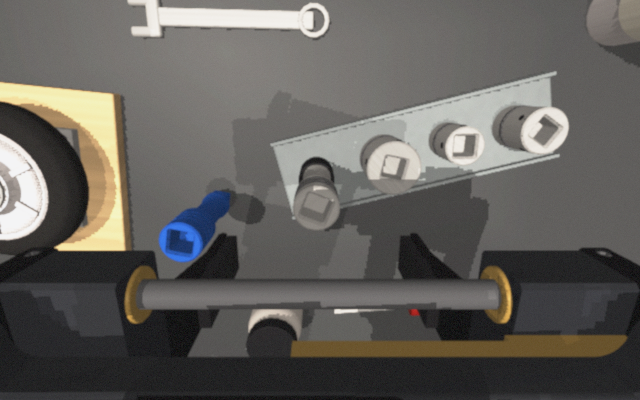

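```bash
python3 - <<'E'
from h import *
z=np.load('w2.npz');im=z['im'];C=(z['K'],z['R'],z['t'])
print(ray(C,317.5,206,.1375), bot.read_state()['position'])
a=cv2.resize(im[175:240,285:350],None,fx=6,fy=6,interpolation=cv2.INTER_CUBIC)
b=cv2.resize(im[95:160,505:570],None,fx=6,fy=6,interpolation=cv2.INTER_CUBIC)
save('c4.png',np.hstack([a,b]))
E
```

```text
[ 0.54894778 -0.08453396  0.1375    ] [ 0.54778191 -0.0855892   0.21282574]
```

View pics/c4.png

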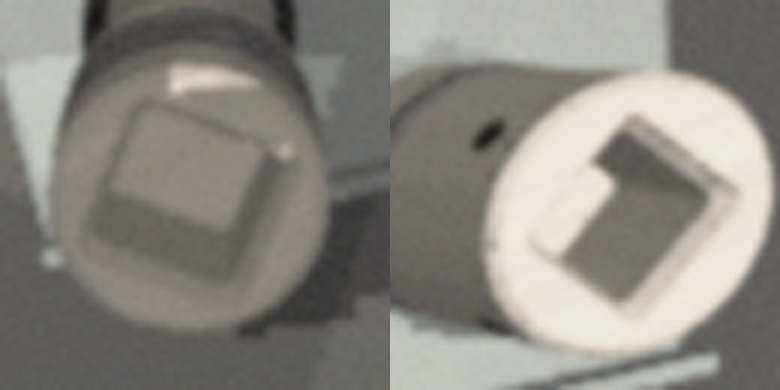

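```bash
python3 - <<'E'
from h import *
z=np.load('w2.npz');C=(z['K'],z['R'],z['t'])
def sq(P,ox,oy,dx,h):
    Q=np.array([ray(C,(u-dx)/6+ox-.42,(v)/6+oy-.42,h) for u,v in P])
    print('ctr',Q.mean(0).round(4),'side',np.linalg.norm(Q-np.roll(Q,1,0),axis=1).round(4))
    e=np.roll(Q,-1,0)-Q; a=np.degrees(np.arctan2(e[:,1],e[:,0]))%90; print('yaw',a.round(1), np.degrees(np.angle(np.exp(4j*np.radians(a)).sum()))/4%90)
sq([(142,100),(290,150),(235,285),(85,230)],285,175,0,.1375)
sq([(632,115),(738,190),(632,318),(530,235)],505,95,390,.068)
E
python3 -m handwheel '[{"hand":1,"dx":0.1,"dy":0.08,"dz":-3.5,"wx":0,"wy":0,"wz":0},{"hand":1,"dx":0,"dy":0,"dz":-3.5,"wx":0,"wy":0,"wz":0},{"hand":1,"dx":0,"dy":0,"dz":-2.8,"wx":0,"wy":0,"wz":0},{"hand":1,"dx":0,"dy":0,"dz":-1.5,"wx":0,"wy":0,"wz":0},{"hand":1,"dx":0,"dy":0,"dz":0,"wx":0,"wy":0,"wz":0},{"hand":1,"dx":0,"dy":0,"dz":0,"wx":0,"wy":0,"wz":0}]'
```

```text
ctr [ 0.5486 -0.0833  0.1375] side [0.0186 0.0196 0.0193 0.0204]
yaw [65.9 64.7 63.9 62. ] 64.12887424231013
ctr [ 0.5811 -0.2953  0.068 ] side [0.0214 0.0213 0.0229 0.0221]
yaw [54.2 53.2 50.3 51.3] 52.23868127626412
time_s: 2.8
position: [0.5493, -0.0847, 0.1005]
tcp_rot: [[0.996, -0.086, 0.002], [-0.086, -0.996, -0.001], [0.002, 0.001, -1.0]]
force: [0.3, -1.0, 0.4]
opening: 0.997
```

```bash
python3 -m handwheel '[{"hand":0.2,"dx":0,"dy":0.06,"dz":0,"wx":0,"wy":0,"wz":0},{"hand":-0.1,"dx":0,"dy":0,"dz":0,"wx":0,"wy":0,"wz":0},{"hand":-0.5,"dx":0,"dy":0,"dz":0,"wx":0,"wy":0,"wz":0},{"hand":-1,"dx":0,"dy":0,"dz":0,"wx":0,"wy":0,"wz":0},{"hand":-1,"dx":0,"dy":0,"dz":0,"wx":0,"wy":0,"wz":0},{"hand":-1,"dx":0,"dy":0,"dz":0,"wx":0,"wy":0,"wz":0},{"hand":-1,"dx":0,"dy":0,"dz":0,"wx":0,"wy":0,"wz":0},{"hand":-1,"dx":0,"dy":0,"dz":0,"wx":0,"wy":0,"wz":0}]'
```

```text
time_s: 3.6
position: [0.5486, -0.0825, 0.0995]
tcp_rot: [[0.996, -0.084, -0.0], [-0.084, -0.996, -0.0], [-0.0, 0.0, -1.0]]
force: [-0.3, 0.0, 0.5]
opening: 0.405
```

```bash
python3 -m handwheel '[{"hand":-1,"dx":0,"dy":0,"dz":0.5,"wx":0,"wy":0,"wz":0},{"hand":-1,"dx":0,"dy":0,"dz":1.5,"wx":0,"wy":0,"wz":0},{"hand":-1,"dx":0,"dy":0,"dz":2,"wx":0,"wy":0,"wz":0},{"hand":-1,"dx":0,"dy":0,"dz":2.5,"wx":0,"wy":0,"wz":0},{"hand":-1,"dx":0,"dy":0,"dz":2.5,"wx":0,"wy":0,"wz":0},{"hand":-1,"dx":0,"dy":0,"dz":2,"wx":0,"wy":0,"wz":0},{"hand":-1,"dx":0,"dy":0,"dz":0.5,"wx":0,"wy":0,"wz":0},{"hand":-1,"dx":0,"dy":0,"dz":0,"wx":0,"wy":0,"wz":0},{"hand":-1,"dx":0,"dy":0,"dz":0,"wx":0,"wy":0,"wz":0}]'
python3 - <<'E'
from h import *
s=bot.read_state();print(s['time_s'],s['position'],s['force'],s['moment'])
for n in('scene','wrist'):
  W=cal(n);im,d=vision.capture(n);np.savez(n+'3.npz',im=im,d=d,K=W[0],R=W[1],t=W[2])
  if n=='scene':
    u,v=map(int,proj(W,[.549,-.083,.17]));print(u,v);save('c5.png',cv2.resize(im[v-60:v+90,u-100:u+80],None,fx=4,fy=4,interpolation=cv2.INTER_CUBIC))
  else: save('w3.png',im)
E
```

```text
time_s: 4.5
position: [0.5473, -0.082, 0.2131]
tcp_rot: [[0.996, -0.084, -0.003], [-0.084, -0.996, 0.001], [-0.003, -0.001, -1.0]]
force: [-0.3, -0.3, -5.7]
opening: 0.405
4.5 [ 0.5473073  -0.08197838  0.21306925] [-0.26870703 -0.27600772 -5.71315329] [ 0.06245564  0.0561727  -0.01708348]
324 179
```

View pics/c5.png

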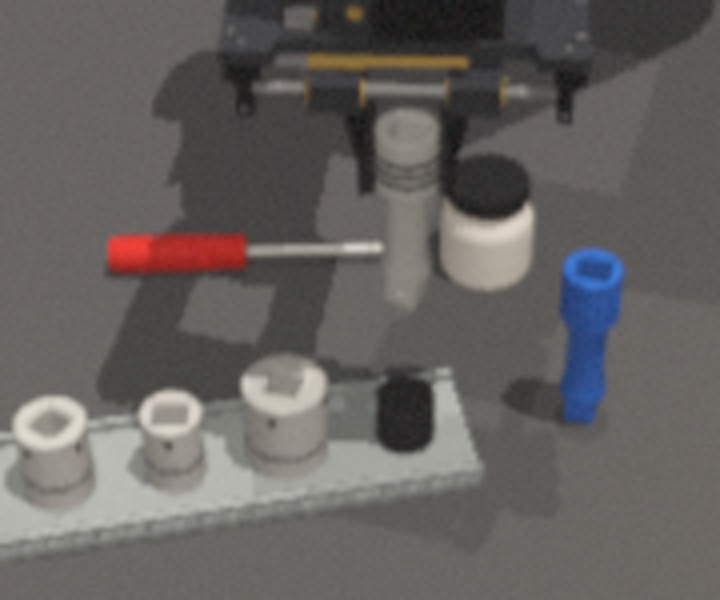

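View pics/w3.png

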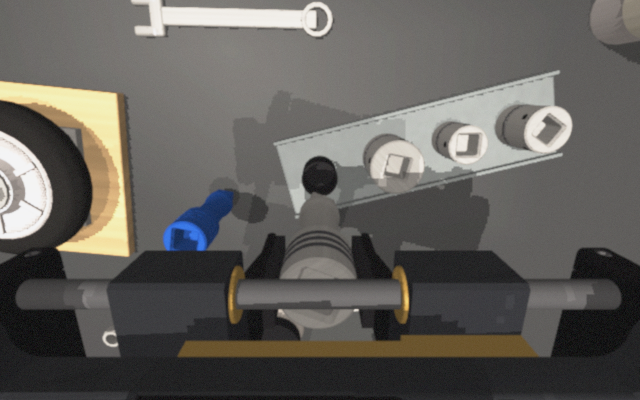

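```bash
python3 -m handwheel '[{"hand":-1,"dx":0.4,"dy":-2.3,"dz":0,"wx":0,"wy":0,"wz":-0.03},{"hand":-1,"dx":0.6,"dy":-4,"dz":0,"wx":0,"wy":0,"wz":-0.03},{"hand":-1,"dx":0.6,"dy":-4,"dz":0,"wx":0,"wy":0,"wz":-0.03},{"hand":-1,"dx":0.6,"dy":-4,"dz":0,"wx":0,"wy":0,"wz":-0.03},{"hand":-1,"dx":0.6,"dy":-4,"dz":0,"wx":0,"wy":0,"wz":-0.03},{"hand":-1,"dx":0.6,"dy":-3,"dz":-1,"wx":0,"wy":0,"wz":-0.03},{"hand":-1,"dx":0,"dy":0,"dz":-1,"wx":0,"wy":0,"wz":0},{"hand":-1,"dx":0,"dy":0,"dz":0,"wx":0,"wy":0,"wz":0},{"hand":-1,"dx":0,"dy":0,"dz":0,"wx":0,"wy":0,"wz":0},{"hand":-1,"dx":0,"dy":0,"dz":0,"wx":0,"wy":0,"wz":0}]'
python3 - <<'E'
from h import *
s=bot.read_state();print(s['time_s'],s['position'],s['force'],s['moment'])
for n in('scene','wrist'):
  W=cal(n);im,d=vision.capture(n);np.savez(n+'4.npz',im=im,d=d,K=W[0],R=W[1],t=W[2])
  if n=='scene':
    u,v=map(int,proj(W,[.58,-.295,.12]));print(u,v);save('c6.png',cv2.resize(im[v-60:v+60,u-80:u+80],None,fx=5,fy=5,interpolation=cv2.INTER_CUBIC))
  else: save('w4.png',im)
E
```

```text
time_s: 5.6
position: [0.5825, -0.2941, 0.1945]
tcp_rot: [[0.966, -0.26, -0.001], [-0.26, -0.966, 0.001], [-0.001, -0.001, -1.0]]
force: [-0.1, 0.3, -5.0]
opening: 0.407
5.6 [ 0.58253676 -0.29414038  0.19447386] [-0.12959959  0.30290246 -5.03896093] [ 0.02225155 -0.03881056 -0.05235336]
233 207
```

View pics/c6.png

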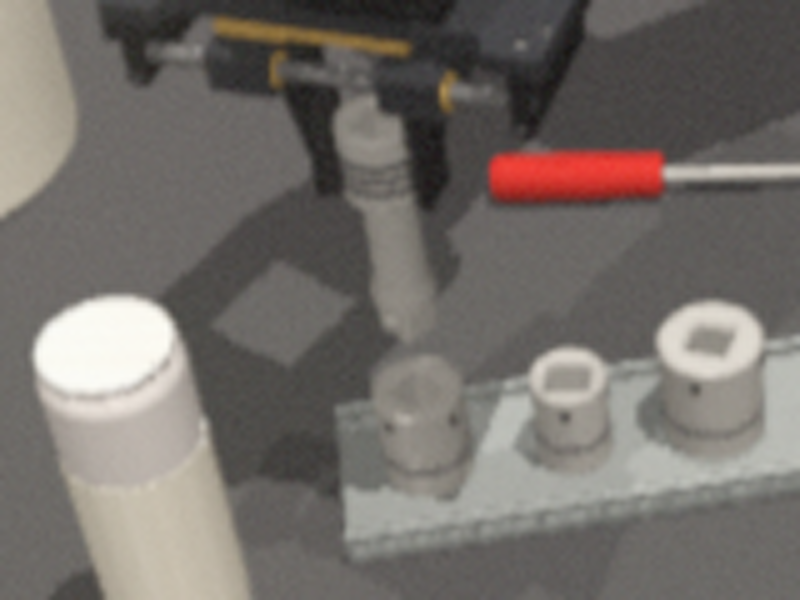

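View pics/w4.png

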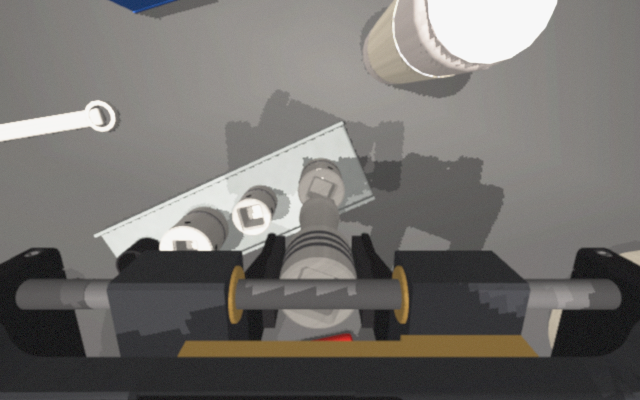

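```bash
python3 - <<'E'
from h import *
C=cal('scene');ox,oy=233-80,207-60
f=lambda x,y:(x/5+ox-.4,y/5+oy-.4)
print('tip pred',proj(C,[.5825,-.2941,.1075]),'obs',f(408,330))
print('sock face',ray(C,*f(418,388),.068),'tip on plane .1075',ray(C,*f(408,328),.1075),'head top',ray(C,*f(368,118),.2325),'shoulder',ray(C,*f(404,297),.1295))
z=np.load('wrist4.npz');im=z['im'];save('c7.png',cv2.resize(im[150:330,260:380],None,fx=4,fy=3.3*1,interpolation=cv2.INTER_CUBIC))
E
```

```text
tip pred [234.4515943  212.19315238] obs (234.2, 212.6)
sock face [ 0.58246841 -0.294988    0.068     ] tip on plane .1075 [ 0.58249551 -0.29468038  0.1075    ] head top [ 0.58292718 -0.29575271  0.2325    ] shoulder [ 0.58503586 -0.29346929  0.1295    ]
```

View pics/c7.png

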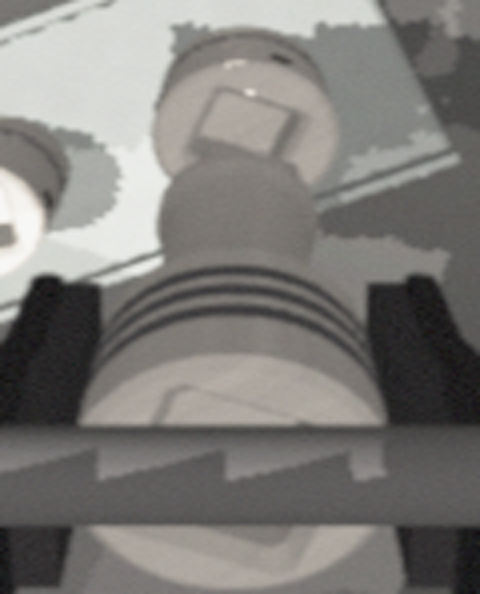

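```bash
python3 -m handwheel '[{"hand":-1,"dx":0,"dy":-0.05,"dz":-1.2,"wx":0,"wy":0,"wz":0},{"hand":-1,"dx":0,"dy":0,"dz":-1.2,"wx":0,"wy":0,"wz":0},{"hand":-1,"dx":0,"dy":0,"dz":-0.7,"wx":0,"wy":0,"wz":0},{"hand":-1,"dx":0,"dy":0,"dz":-0.2,"wx":0,"wy":0,"wz":0},{"hand":-1,"dx":0,"dy":0,"dz":-0.2,"wx":0,"wy":0,"wz":0},{"hand":-1,"dx":0,"dy":0,"dz":-0.2,"wx":0,"wy":0,"wz":0},{"hand":-1,"dx":0,"dy":0,"dz":-0.2,"wx":0,"wy":0,"wz":0},{"hand":-1,"dx":0,"dy":0,"dz":0,"wx":0,"wy":0,"wz":0}]'
python3 -m handwheel '[{"hand":-1,"dx":0,"dy":0,"dz":-0.15,"wx":0,"wy":0,"wz":0},{"hand":-1,"dx":0,"dy":0,"dz":-0.15,"wx":0,"wy":0,"wz":0},{"hand":-1,"dx":0,"dy":0,"dz":0,"wx":0,"wy":0,"wz":0}]'
```

```text
time_s: 6.5
position: [0.5825, -0.296, 0.1555]
tcp_rot: [[0.965, -0.261, -0.0], [-0.261, -0.965, 0.0], [-0.0, -0.0, -1.0]]
force: [1.1, -0.5, -5.4]
opening: 0.405
time_s: 6.8
position: [0.5824, -0.2959, 0.1524]
tcp_rot: [[0.965, -0.261, -0.0], [-0.261, -0.965, 0.0], [-0.0, -0.0, -1.0]]
force: [0.1, -0.3, -5.1]
opening: 0.405
```

```bash
R2() { :; }
python3 -m handwheel '[{"hand":-1,"dx":0,"dy":0,"dz":-0.15,"wx":0,"wy":0,"wz":0},{"hand":-1,"dx":0,"dy":0,"dz":-0.15,"wx":0,"wy":0,"wz":0},{"hand":-1,"dx":0,"dy":0,"dz":0,"wx":0,"wy":0,"wz":0}]' | egrep 'pos|force'
python3 -m handwheel '[{"hand":-1,"dx":0,"dy":0,"dz":-0.1,"wx":0,"wy":0,"wz":0},{"hand":-1,"dx":0,"dy":0,"dz":-0.1,"wx":0,"wy":0,"wz":0},{"hand":-1,"dx":0,"dy":0,"dz":0,"wx":0,"wy":0,"wz":0}]' | egrep 'pos|force'
```

```text
position: [0.5824, -0.2959, 0.1492]
force: [0.2, -0.1, -5.7]
position: [0.5825, -0.2959, 0.1474]
force: [0.4, -0.6, -6.3]
```

```bash

python3 -m handwheel '[{"hand":-1,"dx":0,"dy":0,"dz":-0.1,"wx":0,"wy":0,"wz":0},{"hand":-1,"dx":0,"dy":0,"dz":-0.1,"wx":0,"wy":0,"wz":0},{"hand":-1,"dx":0,"dy":0,"dz":0,"wx":0,"wy":0,"wz":0}]' | egrep 'pos|force'
python3 -m handwheel '[{"hand":-1,"dx":0,"dy":0,"dz":-0.1,"wx":0,"wy":0,"wz":0},{"hand":-1,"dx":0,"dy":0,"dz":-0.1,"wx":0,"wy":0,"wz":0},{"hand":-1,"dx":0,"dy":0,"dz":0,"wx":0,"wy":0,"wz":0}]' | egrep 'pos|force'
```

```text
position: [0.5824, -0.2958, 0.1453]
force: [-0.2, -0.2, -5.5]
position: [0.5825, -0.2958, 0.1439]
force: [-2.3, 2.2, -2.3]
```

```bash

for i in 1; do python3 -m handwheel '[{"hand":-1,"dx":0,"dy":0,"dz":-0.1,"wx":0,"wy":0,"wz":0},{"hand":-1,"dx":0,"dy":0,"dz":0,"wx":0,"wy":0,"wz":0}]' | egrep 'pos|force'; done
python3 -m handwheel '[{"hand":-1,"dx":0,"dy":0,"dz":-0.1,"wx":0,"wy":0,"wz":0},{"hand":-1,"dx":0,"dy":0,"dz":0,"wx":0,"wy":0,"wz":0}]' | egrep 'pos|force'
```

```text
position: [0.5828, -0.296, 0.1434]
force: [-3.2, 0.8, 2.0]
position: [0.5829, -0.2961, 0.1427]
force: [-1.3, 1.9, 4.7]
```

```bash

python3 -m handwheel '[{"hand":-1,"dx":0,"dy":0,"dz":-0.1,"wx":0,"wy":0,"wz":0},{"hand":-1,"dx":0,"dy":0,"dz":0,"wx":0,"wy":0,"wz":0}]' | egrep 'pos|force'
python3 -m handwheel '[{"hand":-1,"dx":0,"dy":0,"dz":-0.1,"wx":0,"wy":0,"wz":0},{"hand":-1,"dx":0,"dy":0,"dz":0,"wx":0,"wy":0,"wz":0}]' | egrep 'pos|force'
```

```text
position: [0.5826, -0.2959, 0.1409]
force: [-1.2, 0.7, 0.2]
position: [0.5824, -0.2958, 0.1389]
force: [-1.3, 0.3, -2.3]
```

```bash

python3 -m handwheel '[{"hand":-1,"dx":0,"dy":0,"dz":-0.1,"wx":0,"wy":0,"wz":0},{"hand":-1,"dx":0,"dy":0,"dz":-0.1,"wx":0,"wy":0,"wz":0},{"hand":-1,"dx":0,"dy":0,"dz":0,"wx":0,"wy":0,"wz":0}]' | egrep 'pos|force'
python3 -m handwheel '[{"hand":-1,"dx":0,"dy":0,"dz":-0.1,"wx":0,"wy":0,"wz":0},{"hand":-1,"dx":0,"dy":0,"dz":0,"wx":0,"wy":0,"wz":0}]' | egrep 'pos|force'
python3 -m handwheel '[{"hand":-1,"dx":0,"dy":0,"dz":-0.1,"wx":0,"wy":0,"wz":0},{"hand":-1,"dx":0,"dy":0,"dz":0,"wx":0,"wy":0,"wz":0}]' | egrep 'pos|force'
```

```text
position: [0.5823, -0.2958, 0.1361]
force: [-0.1, 0.1, -7.1]
position: [0.5821, -0.2957, 0.1353]
force: [-0.6, 0.4, -7.8]
position: [0.5823, -0.2958, 0.1349]
force: [0.6, -0.8, -8.1]
```

```bash

python3 -m handwheel '[{"hand":-1,"dx":0,"dy":0,"dz":-0.1,"wx":0,"wy":0,"wz":0},{"hand":-1,"dx":0,"dy":0,"dz":0,"wx":0,"wy":0,"wz":0}]' | egrep 'pos|force'
python3 -m handwheel '[{"hand":-1,"dx":0,"dy":0,"dz":-0.1,"wx":0,"wy":0,"wz":0},{"hand":-1,"dx":0,"dy":0,"dz":0,"wx":0,"wy":0,"wz":0},{"hand":-1,"dx":0,"dy":0,"dz":0,"wx":0,"wy":0,"wz":0}]' | egrep 'pos|force'
python3 - <<'E'
from h import *
s=bot.read_state();print(s['time_s'],s['position'],s['force'],s['moment'])
for n in('scene',):
  W=cal(n);im,d=vision.capture(n);np.savez(n+'5.npz',im=im,d=d,K=W[0],R=W[1],t=W[2])
  u,v=map(int,proj(W,[.58,-.295,.1]));print(u,v);save('c8.png',cv2.resize(im[v-50:v+50,u-65:u+65],None,fx=6,fy=6,interpolation=cv2.INTER_CUBIC))
E
```

```text
position: [0.5826, -0.2959, 0.1345]
force: [0.7, 0.6, -7.8]
position: [0.5827, -0.2961, 0.1338]
force: [0.0, 0.4, -6.1]
10.0 [ 0.58271671 -0.29606215  0.13380748] [ 5.52404048e-03  3.76402808e-01 -6.10266237e+00] [ 0.16165717  0.07569124 -0.00588415]
234 213
```

View pics/c8.png

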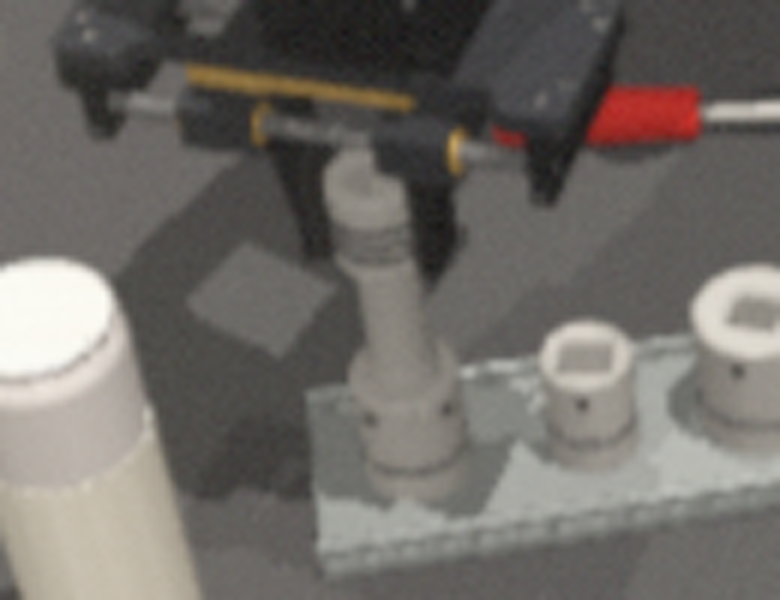

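```bash

python3 -m handwheel '[{"hand":-1,"dx":0,"dy":0,"dz":-0.1,"wx":0,"wy":0,"wz":0},{"hand":-1,"dx":0,"dy":0,"dz":0,"wx":0,"wy":0,"wz":0}]' | egrep 'pos|force'
python3 -m handwheel '[{"hand":-1,"dx":0,"dy":0,"dz":-0.1,"wx":0,"wy":0,"wz":0},{"hand":-1,"dx":0,"dy":0,"dz":0,"wx":0,"wy":0,"wz":0}]' | egrep 'pos|force'
python3 -m handwheel '[{"hand":-1,"dx":0,"dy":0,"dz":-0.1,"wx":0,"wy":0,"wz":0},{"hand":-1,"dx":0,"dy":0,"dz":0,"wx":0,"wy":0,"wz":0}]' | egrep 'pos|force'
```

```text
position: [0.5829, -0.2962, 0.1335]
force: [-1.4, 0.7, -1.0]
position: [0.5832, -0.2963, 0.1334]
force: [-0.9, 1.1, 5.2]
position: [0.5834, -0.2964, 0.1334]
force: [-2.8, 2.6, 8.4]
```

```bash

python3 -m handwheel '[{"hand":-1,"dx":0,"dy":0,"dz":0.4,"wx":0,"wy":0,"wz":0},{"hand":-1,"dx":0,"dy":0,"dz":0.4,"wx":0,"wy":0,"wz":0},{"hand":-1,"dx":0,"dy":0,"dz":0.6,"wx":0,"wy":0,"wz":0},{"hand":-1,"dx":0,"dy":0,"dz":1,"wx":0,"wy":0,"wz":0},{"hand":-1,"dx":0,"dy":0,"dz":1.5,"wx":0,"wy":0,"wz":0},{"hand":-1,"dx":0,"dy":0,"dz":1.5,"wx":0,"wy":0,"wz":0},{"hand":-1,"dx":0,"dy":0,"dz":1.5,"wx":0,"wy":0,"wz":0},{"hand":-1,"dx":0,"dy":0,"dz":1,"wx":0,"wy":0,"wz":0},{"hand":-1,"dx":0,"dy":0,"dz":0,"wx":0,"wy":0,"wz":0},{"hand":-1,"dx":0,"dy":0,"dz":0,"wx":0,"wy":0,"wz":0}]'
python3 - <<'E'
from h import *
s=bot.read_state();print(s['time_s'],s['position'],s['force'],s['moment'])
for n in('scene',):
  W=cal(n);im,d=vision.capture(n);np.savez(n+'6.npz',im=im,d=d,K=W[0],R=W[1],t=W[2])
  u,v=map(int,proj(W,[.58,-.295,.15]));print(u,v);save('c9.png',cv2.resize(im[v-50:v+50,u-65:u+65],None,fx=6,fy=6,interpolation=cv2.INTER_CUBIC))
E
```

```text
time_s: 11.65
position: [0.5824, -0.2959, 0.2098]
tcp_rot: [[0.965, -0.261, 0.0], [-0.261, -0.965, -0.0], [0.0, 0.0, -1.0]]
force: [0.5, 0.5, -9.2]
opening: 0.405
11.65 [ 0.58242006 -0.29587781  0.20976148] [ 0.52232455  0.52973468 -9.17258704] [ 0.13793869  0.05532453 -0.06283579]
231 197
```

View pics/c9.png

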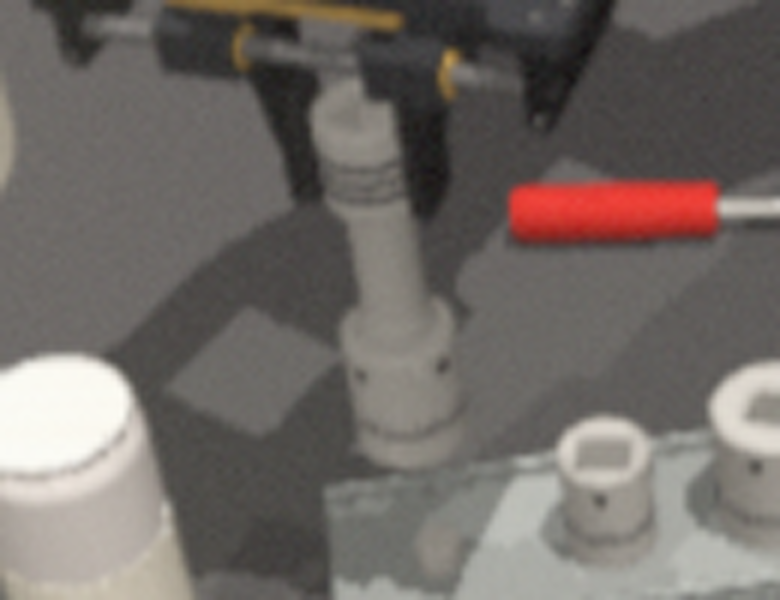

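```bash

python3 -m handwheel '[{"hand":-1,"dx":0,"dy":0,"dz":2,"wx":0,"wy":0,"wz":0},{"hand":-1,"dx":0,"dy":0,"dz":2.5,"wx":0,"wy":0,"wz":0},{"hand":-1,"dx":-0.3,"dy":1.5,"dz":2,"wx":0,"wy":0,"wz":0},{"hand":-1,"dx":-0.7,"dy":3,"dz":0,"wx":0,"wy":0,"wz":0},{"hand":-1,"dx":-0.9,"dy":4,"dz":0,"wx":0,"wy":0,"wz":0},{"hand":-1,"dx":-1,"dy":4.2,"dz":0,"wx":0,"wy":0,"wz":0},{"hand":-1,"dx":-1,"dy":4.2,"dz":0,"wx":0,"wy":0,"wz":0},{"hand":-1,"dx":-1,"dy":4.2,"dz":0,"wx":0,"wy":0,"wz":0},{"hand":-1,"dx":-1,"dy":4.2,"dz":0,"wx":0,"wy":0,"wz":0},{"hand":-1,"dx":-1,"dy":4.2,"dz":0,"wx":0,"wy":0,"wz":0}]' | egrep 'pos|force'
python3 -m handwheel '[{"hand":-1,"dx":-1,"dy":4.2,"dz":0,"wx":0,"wy":0,"wz":0},{"hand":-1,"dx":-1,"dy":4.2,"dz":0,"wx":0,"wy":0,"wz":0},{"hand":-1,"dx":-1,"dy":4.2,"dz":0,"wx":0,"wy":0,"wz":0},{"hand":-1,"dx":-1,"dy":4.2,"dz":0,"wx":0,"wy":0,"wz":0},{"hand":-1,"dx":-1,"dy":4,"dz":0,"wx":0,"wy":0,"wz":0},{"hand":-1,"dx":-1,"dy":3,"dz":0,"wx":0,"wy":0,"wz":0},{"hand":-1,"dx":0,"dy":1.6,"dz":0,"wx":0,"wy":0,"wz":0},{"hand":-1,"dx":0,"dy":0,"dz":0,"wx":0,"wy":0,"wz":0},{"hand":-1,"dx":0,"dy":0,"dz":0,"wx":0,"wy":0,"wz":0},{"hand":-1,"dx":0,"dy":0,"dz":0,"wx":0,"wy":0,"wz":0}]' | egrep 'pos|force'
python3 - <<'E'
from h import *
s=bot.read_state();print(s['time_s'],s['position'],s['joint_positions'])
W=cal('wrist');im,d=vision.capture('wrist');save('w7.png',im);np.savez('w7.npz',im=im,d=d,K=W[0],R=W[1],t=W[2])
u,v=proj(W,[.5695,.222,.097]);print(u,v);u=int(u);v=int(v)
save('c10.png',cv2.resize(im[v-40:v+40,u-40:u+40],None,fx=7,fy=7,interpolation=cv2.INTER_CUBIC)); print(u-40,v-40)
E
```

```text
position: [0.5123, 0.0008, 0.2738]
force: [1.2, 0.8, -9.5]
position: [0.4534, 0.2521, 0.2741]
force: [0.5, 0.1, -9.6]
13.7 [0.45336993 0.25213014 0.27411287] [ 1.67470392e+01  1.84980357e+01  9.34521140e+01 -4.05709162e-02
  6.81285618e+01  1.21940083e+02]
317.0254167313966 52.802209039002484
277 12
```

View pics/w7.png

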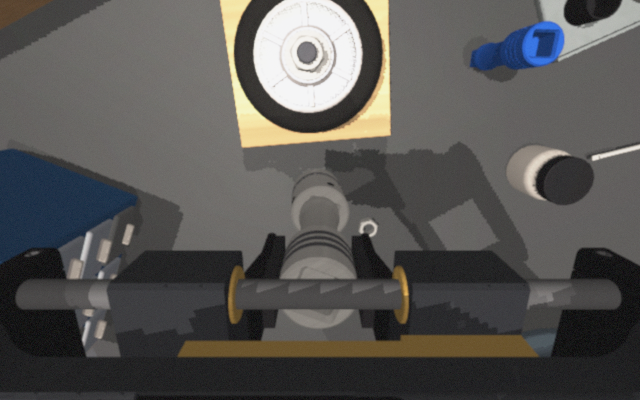

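View pics/c10.png

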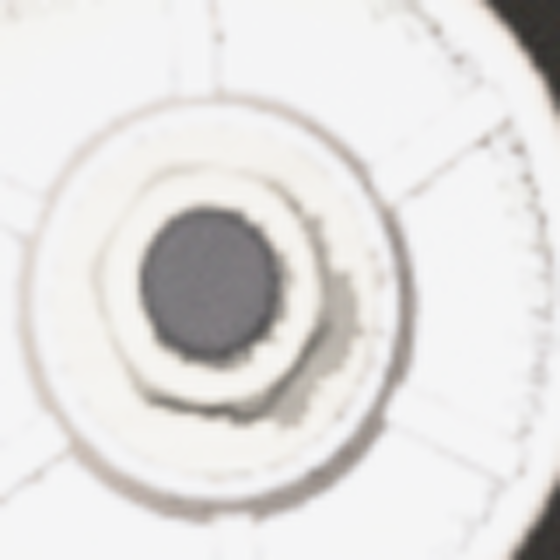

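```bash

python3 -m handwheel '[{"hand":-1,"dx":2.4,"dy":-0.6,"dz":-1,"wx":0,"wy":0,"wz":0},{"hand":-1,"dx":2.4,"dy":-0.7,"dz":-1,"wx":0,"wy":0,"wz":0},{"hand":-1,"dx":0,"dy":0,"dz":0,"wx":0,"wy":0,"wz":0},{"hand":-1,"dx":0,"dy":0,"dz":0,"wx":0,"wy":0,"wz":0},{"hand":-1,"dx":0,"dy":0,"dz":0,"wx":0,"wy":0,"wz":0}]' | egrep 'pos|force'
python3 - <<'E'
from h import *
W=cal('wrist');im,d=vision.capture('wrist');save('w8.png',im);np.savez('w8.npz',im=im,d=d,K=W[0],R=W[1],t=W[2])
u,v=proj(W,[.573,.223,.097]);print(u,v);u=int(u);v=int(v)
c=im[v-35:v+35,u-35:u+35];c=cv2.resize(c,None,fx=8,fy=8,interpolation=cv2.INTER_CUBIC)
g=np.clip((c.astype(float)-150)*255/105,0,255); g=255*(g/255)**2.5
save('c11.png',g.astype(np.uint8)); print(u-35,v-35)
E
```

```text
position: [0.5009, 0.2394, 0.2543]
force: [0.7, 0.8, -9.7]
315.1224526098886 103.67370732174771
280 68
```

View pics/c11.png

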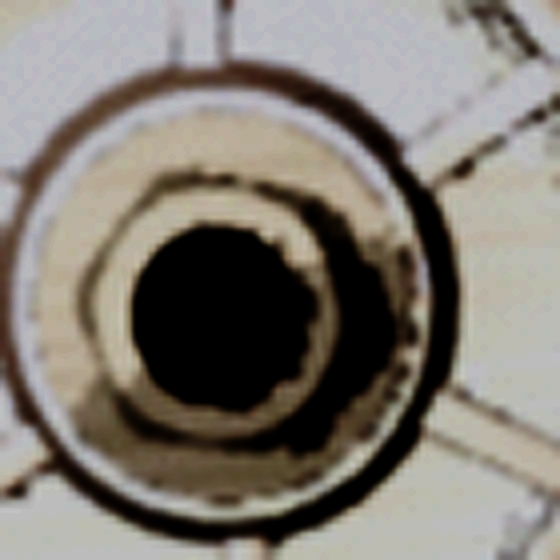

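```bash

python3 - <<'E'
from h import *
z=np.load('w7.npz');im=z['im']
c=im[28:78,282:332];c=cv2.resize(c,None,fx=12,fy=12,interpolation=cv2.INTER_CUBIC)
g=np.clip((c.astype(float)-130)*255/125,0,255); g=255*(g/255)**4
save('c12.png',g.astype(np.uint8))
im=np.load('w8.npz')['im']
c=im[80:130,284:334];c=cv2.resize(c,None,fx=12,fy=12,interpolation=cv2.INTER_CUBIC)
g=np.clip((c.astype(float)-70)*255/185,0,255)
save('c13.png',g.astype(np.uint8))
E
```

```text
(no output)
```

View pics/c12.png

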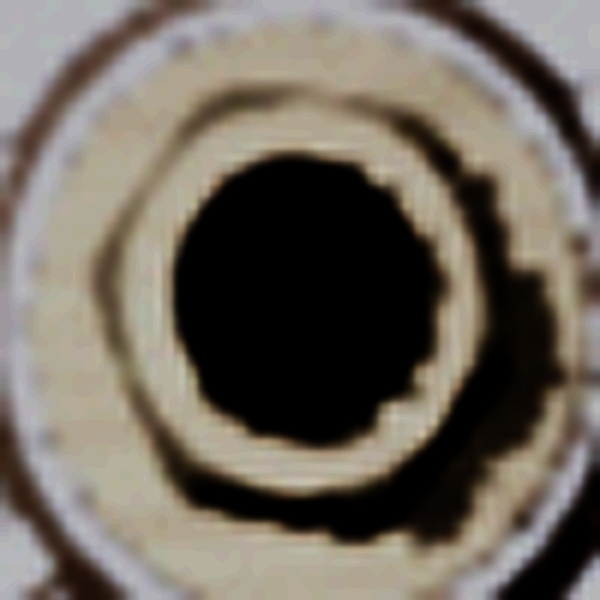

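View pics/c13.png

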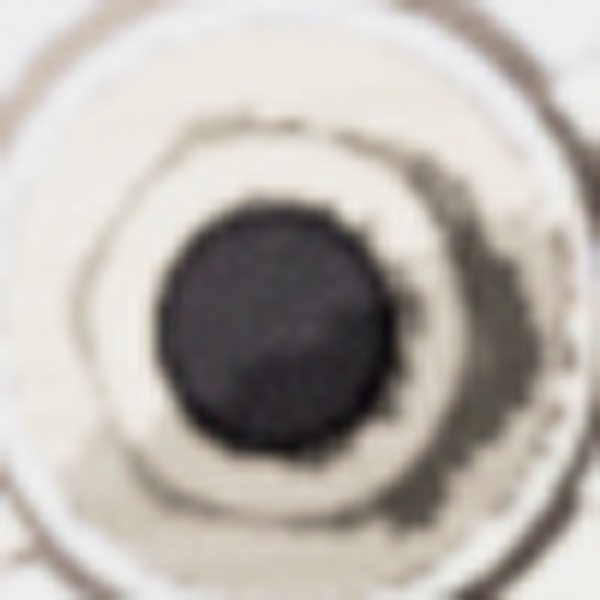

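```bash

python3 - <<'E'
from h import *
for f,P,ox,oy,B in (('w7',[(200,97),(97,280),(180,500)],282,28,(308,298)),('w8',[(195,120),(75,310),(150,505)],284,80,(275,330))):
    z=np.load(f+'.npz');C=(z['K'],z['R'],z['t'])
    Q=np.array([ray(C,u/12+ox-.46,v/12+oy-.46,.095) for u,v in P])[:,:2]
    e=np.diff(Q,axis=0);L=np.linalg.norm(e,axis=1);a=np.degrees(np.arctan2(e[:,1],e[:,0]))
    c=ray(C,B[0]/12+ox-.46,B[1]/12+oy-.46,.102);print(f,Q.round(4).tolist(),L.round(4),'edge',a.round(1),a%60,'axle',c.round(4))
    w=Q-c[:2];print(' corner dir',(np.degrees(np.arctan2(w[:,1],w[:,0]))%60).round(1),np.linalg.norm(w,axis=1).round(4))
C=cal('top');b=np.load('top0i.npy')
save('c14.png',cv2.resize(b[160:230,180:255],None,fx=8,fy=8,interpolation=cv2.INTER_CUBIC))
E
```

```text
w7 [[0.5887, 0.2351], [0.5781, 0.2467], [0.5608, 0.2449]] [0.0156 0.0175] edge [ 132.4 -174.1] [12.44165081  5.92566431] axle [0.5717 0.2309 0.102 ]
 corner dir [14.   7.7  8. ] [0.0175 0.017  0.0177]
w8 [[0.5888, 0.2334], [0.5777, 0.2463], [0.5619, 0.2449]] [0.0171 0.0159] edge [ 130.7 -174.6] [10.65120359  5.37437525] axle [0.5723 0.2314 0.102 ]
 corner dir [ 6.9 10.2  7.8] [0.0166 0.0159 0.017 ]
```

View pics/c14.png

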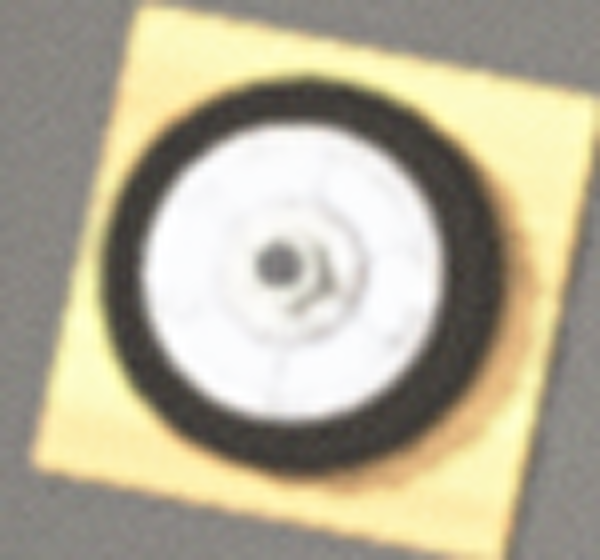

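```bash

python3 -m handwheel '[{"hand":-1,"dx":2.4,"dy":-0.3,"dz":0,"wx":0,"wy":0,"wz":-0.065},{"hand":-1,"dx":2.4,"dy":-0.3,"dz":0,"wx":0,"wy":0,"wz":-0.065},{"hand":-1,"dx":2.3,"dy":-0.24,"dz":0,"wx":0,"wy":0,"wz":-0.065},{"hand":-1,"dx":0,"dy":0,"dz":0,"wx":0,"wy":0,"wz":-0.065},{"hand":-1,"dx":0,"dy":0,"dz":0,"wx":0,"wy":0,"wz":0},{"hand":-1,"dx":0,"dy":0,"dz":0,"wx":0,"wy":0,"wz":0},{"hand":-1,"dx":0,"dy":0,"dz":0,"wx":0,"wy":0,"wz":0}]'
python3 - <<'E'
from h import *
s=bot.read_state();print(s['time_s'],s['position'],s['joint_positions'])
W=cal('scene');im,d=vision.capture('scene');np.savez('s9.npz',im=im)
u,v=map(int,proj(W,[.572,.231,.13]));print(u,v)
save('c15.png',cv2.resize(im[v-45:v+45,u-60:u+60],None,fx=6,fy=6,interpolation=cv2.INTER_CUBIC))
a=np.load('scene0i.npy');u,v=map(int,proj(W,[.572,.231,.10]));print(u,v)
save('c16.png',cv2.resize(a[v-35:v+35,u-45:u+45],None,fx=8,fy=8,interpolation=cv2.INTER_CUBIC))
E
```

```text
time_s: 15.0
position: [0.5715, 0.2319, 0.2545]
tcp_rot: [[0.866, -0.499, -0.001], [-0.499, -0.866, -0.0], [-0.001, 0.001, -1.0]]
force: [-0.0, 1.2, -8.9]
opening: 0.405
15.0 [0.57152799 0.231877   0.25450657] [1.17122929e+01 2.77050903e+01 8.11935279e+01 6.03866230e-03
 7.11581975e+01 1.31658055e+02]
459 194
456 204
```

View pics/c15.png

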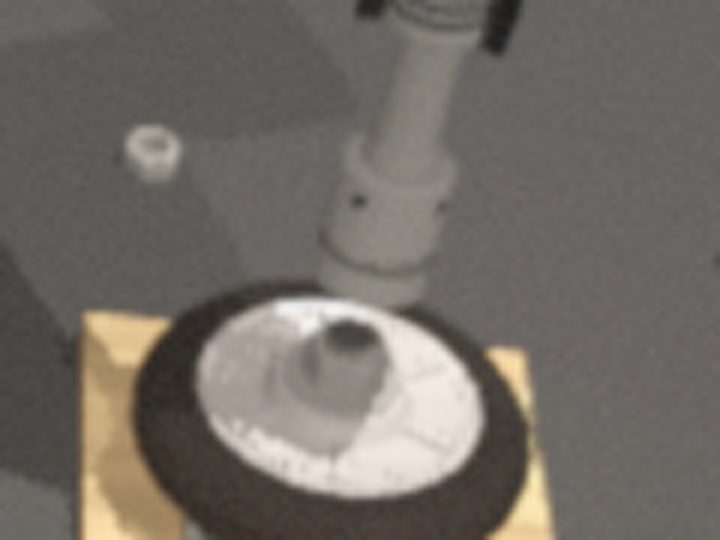

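View pics/c16.png

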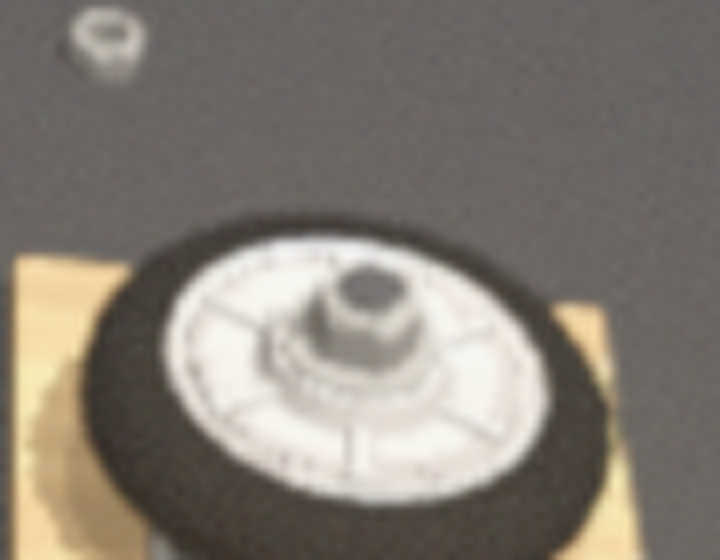

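```bash

python3 - <<'E'
from h import *
C=cal('scene')
print('axle',ray(C,456.85,204.4,.102).round(4))
print('foot',ray(C,460.4,196.2,.1335).round(4),'L',ray(C,316/6+398.6,280/6+148.6,.1335).round(4),'R',ray(C,427/6+398.6,292/6+148.6,.1335).round(4))
print('pred foot px',proj(C,[.5715,.2319,.1335]),'pred axle px',proj(C,[.572,.231,.102]))
T=cal('top');print('top axle',ray(T,277/8+180-.44,265/8+160-.44,.102).round(4))
E
```

```text
axle [0.5748 0.2297 0.102 ]
foot [0.5808 0.2305 0.1335] L [0.5766 0.2101 0.1335] R [0.5854 0.2512 0.1335]
pred foot px [459.9897641  193.53006421] pred axle px [457.10880186 203.58749004]
top axle [0.5733 0.2304 0.102 ]
```

```bash

python3 - <<'E'
from h import *
C=cal('scene')
for z in(.130,.1335):
  th=np.linspace(0,2*np.pi,100);P=np.array([proj(C,[.5715+.0215*np.cos(a),.2319+.0215*np.sin(a),z]) for a in th]);print(z,P.max(0),P.min(0))
th=np.linspace(0,2*np.pi,100);P=np.array([proj(C,[.572+.0075*np.cos(a),.231+.0075*np.sin(a),.102]) for a in th]);print(P.max(0),P.min(0))
E
```

```text
0.13 [469.11400068 200.85786976] [450.34194578 188.61201572]
0.1335 [469.42410051 199.7363249 ] [450.61056647 187.49580478]
[460.33062554 205.74132137] [453.89403036 201.45426659]
```

```bash

python3 -m handwheel '[{"hand":-1,"dx":0.15,"dy":-0.12,"dz":-1,"wx":0,"wy":0,"wz":0},{"hand":-1,"dx":0,"dy":0,"dz":-1.2,"wx":0,"wy":0,"wz":0},{"hand":-1,"dx":0,"dy":0,"dz":-0.9,"wx":0,"wy":0,"wz":0},{"hand":-1,"dx":0,"dy":0,"dz":-0.2,"wx":0,"wy":0,"wz":0},{"hand":-1,"dx":0,"dy":0,"dz":0,"wx":0,"wy":0,"wz":0},{"hand":-1,"dx":0,"dy":0,"dz":0,"wx":0,"wy":0,"wz":0}]'
python3 - <<'E'
from h import *
C=cal('scene');im,d=vision.capture('scene');u,v=459,197
save('c17.png',cv2.resize(im[v-40:v+40,u-50:u+50],None,fx=7,fy=7,interpolation=cv2.INTER_CUBIC))
W=cal('wrist');im,d=vision.capture('wrist');save('w9.png',im[100:400])
E
```

```text
time_s: 15.65
position: [0.5745, 0.2305, 0.2217]
tcp_rot: [[0.866, -0.501, 0.001], [-0.501, -0.866, 0.0], [0.001, -0.0, -1.0]]
force: [-0.9, 0.2, -8.7]
opening: 0.405
```

View pics/c17.png

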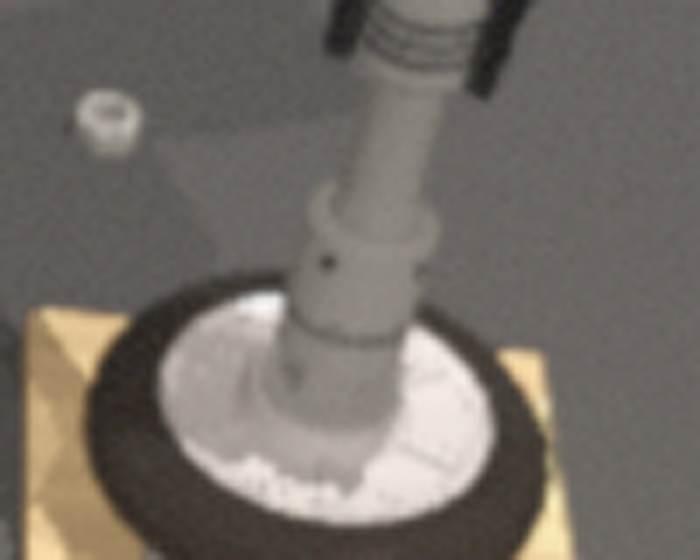

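View pics/w9.png

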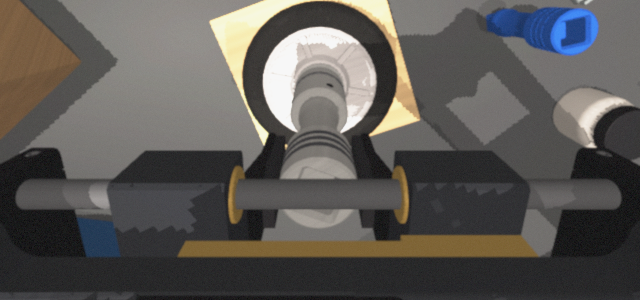

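```bash

python3 -m handwheel '[{"hand":-1,"dx":-0.07,"dy":0,"dz":-0.1,"wx":0,"wy":0,"wz":0},{"hand":-1,"dx":0,"dy":0,"dz":-0.1,"wx":0,"wy":0,"wz":0},{"hand":-1,"dx":0,"dy":0,"dz":-0.1,"wx":0,"wy":0,"wz":0},{"hand":-1,"dx":0,"dy":0,"dz":0,"wx":0,"wy":0,"wz":0}]' |egrep 'pos|for'
python3 -m handwheel '[{"hand":-1,"dx":0,"dy":0,"dz":-0.1,"wx":0,"wy":0,"wz":0},{"hand":-1,"dx":0,"dy":0,"dz":0,"wx":0,"wy":0,"wz":0},{"hand":-1,"dx":0,"dy":0,"dz":0,"wx":0,"wy":0,"wz":0}]'|egrep 'pos|for'
```

```text
position: [0.5733, 0.2305, 0.2185]
force: [-0.2, -0.6, -8.3]
position: [0.5733, 0.2304, 0.2174]
force: [0.9, -0.5, -8.1]
```

```bash

python3 -m handwheel '[{"hand":-1,"dx":0,"dy":0,"dz":-0.1,"wx":0,"wy":0,"wz":0},{"hand":-1,"dx":0,"dy":0,"dz":0,"wx":0,"wy":0,"wz":0}]' |egrep 'pos|for'
python3 -m handwheel '[{"hand":-1,"dx":0,"dy":0,"dz":-0.1,"wx":0,"wy":0,"wz":0},{"hand":-1,"dx":0,"dy":0,"dz":0,"wx":0,"wy":0,"wz":0}]'|egrep 'pos|for'
```

```text
position: [0.5736, 0.2304, 0.2167]
force: [0.0, 0.2, -7.8]
position: [0.5737, 0.2305, 0.2159]
force: [-0.8, 0.6, -5.8]
```

```bash

python3 -m handwheel '[{"hand":-1,"dx":0,"dy":0,"dz":-0.1,"wx":0,"wy":0,"wz":0},{"hand":-1,"dx":0,"dy":0,"dz":0,"wx":0,"wy":0,"wz":0}]' |egrep 'pos|for'
python3 -m handwheel '[{"hand":-1,"dx":0,"dy":0,"dz":0,"wx":0,"wy":0,"wz":-0.04},{"hand":-1,"dx":0,"dy":0,"dz":0,"wx":0,"wy":0,"wz":-0.04},{"hand":-1,"dx":0,"dy":0,"dz":0,"wx":0,"wy":0,"wz":0}]'|egrep 'pos|for'
```

```text
position: [0.5741, 0.2305, 0.2155]
force: [-0.1, -0.2, -1.8]
position: [0.5739, 0.2304, 0.2154]
force: [-1.1, -0.5, -1.0]
```

```bash

python3 -m handwheel '[{"hand":-1,"dx":0,"dy":0,"dz":0,"wx":0,"wy":0,"wz":0.04},{"hand":-1,"dx":0,"dy":0,"dz":0,"wx":0,"wy":0,"wz":0.04},{"hand":-1,"dx":0,"dy":0,"dz":0,"wx":0,"wy":0,"wz":0}]'|egrep 'pos|for'
python3 -m handwheel '[{"hand":-1,"dx":0,"dy":0,"dz":0,"wx":0,"wy":0,"wz":0.03},{"hand":-1,"dx":0,"dy":0,"dz":0,"wx":0,"wy":0,"wz":0.03},{"hand":-1,"dx":0,"dy":0,"dz":0,"wx":0,"wy":0,"wz":0.03},{"hand":-1,"dx":0,"dy":0,"dz":0,"wx":0,"wy":0,"wz":0}]'|egrep 'pos|for'
python3 -m handwheel '[{"hand":-1,"dx":0,"dy":0,"dz":0,"wx":0,"wy":0,"wz":0.03},{"hand":-1,"dx":0,"dy":0,"dz":0,"wx":0,"wy":0,"wz":0.03},{"hand":-1,"dx":0,"dy":0,"dz":0,"wx":0,"wy":0,"wz":0.03},{"hand":-1,"dx":0,"dy":0,"dz":0,"wx":0,"wy":0,"wz":0}]'|egrep 'pos|for'
```

```text
position: [0.574, 0.2306, 0.2154]
force: [0.6, -0.3, -0.0]
position: [0.574, 0.2306, 0.2153]
force: [-0.5, 0.3, -0.4]
position: [0.5739, 0.2307, 0.2151]
force: [0.5, 0.6, -0.8]
```

Continue the sweep towards the other candidate (+15°).

```bash

python3 -m handwheel '[{"hand":-1,"dx":0,"dy":0,"dz":0,"wx":0,"wy":0,"wz":0.05},{"hand":-1,"dx":0,"dy":0,"dz":0,"wx":0,"wy":0,"wz":0.05},{"hand":-1,"dx":0,"dy":0,"dz":0,"wx":0,"wy":0,"wz":0.05},{"hand":-1,"dx":0,"dy":0,"dz":0,"wx":0,"wy":0,"wz":0}]'|egrep 'pos|for'
python3 -m handwheel '[{"hand":-1,"dx":0,"dy":0,"dz":0,"wx":0,"wy":0,"wz":0.03},{"hand":-1,"dx":0,"dy":0,"dz":0,"wx":0,"wy":0,"wz":0.03},{"hand":-1,"dx":0,"dy":0,"dz":0,"wx":0,"wy":0,"wz":0}]'|egrep 'pos|for'
python3 -m handwheel '[{"hand":-1,"dx":0,"dy":0,"dz":0,"wx":0,"wy":0,"wz":0.03},{"hand":-1,"dx":0,"dy":0,"dz":0,"wx":0,"wy":0,"wz":0.03},{"hand":-1,"dx":0,"dy":0,"dz":0,"wx":0,"wy":0,"wz":0}]'|egrep 'pos|for'
python3 -m handwheel '[{"hand":-1,"dx":0,"dy":0,"dz":0,"wx":0,"wy":0,"wz":0.03},{"hand":-1,"dx":0,"dy":0,"dz":0,"wx":0,"wy":0,"wz":0.03},{"hand":-1,"dx":0,"dy":0,"dz":0,"wx":0,"wy":0,"wz":0}]'|egrep 'pos|for|time'
```

```text
position: [0.5737, 0.2307, 0.2147]
force: [1.5, 0.6, -0.1]
position: [0.5734, 0.2306, 0.2144]
force: [-0.2, 0.5, -1.6]
position: [0.5719, 0.2301, 0.2127]
force: [-0.4, -0.5, -8.5]
time_s: 19.75
position: [0.5722, 0.2301, 0.213]
force: [0.4, 0.2, -8.9]
```

```bash

python3 -m handwheel '[{"hand":-1,"dx":0,"dy":0,"dz":-0.15,"wx":0,"wy":0,"wz":0},{"hand":-1,"dx":0,"dy":0,"dz":0,"wx":0,"wy":0,"wz":0}]'|egrep 'pos|for'
python3 -m handwheel '[{"hand":-1,"dx":0,"dy":0,"dz":-0.15,"wx":0,"wy":0,"wz":0},{"hand":-1,"dx":0,"dy":0,"dz":0,"wx":0,"wy":0,"wz":0}]'|egrep 'pos|for'
python3 -m handwheel '[{"hand":-1,"dx":0,"dy":0,"dz":-0.15,"wx":0,"wy":0,"wz":0},{"hand":-1,"dx":0,"dy":0,"dz":0,"wx":0,"wy":0,"wz":0}]'|egrep 'pos|for|time'
```

```text
position: [0.5727, 0.2303, 0.2121]
force: [0.6, 0.5, -8.9]
position: [0.573, 0.2304, 0.2112]
force: [-0.2, -0.2, -8.1]
time_s: 20.35
position: [0.5732, 0.2305, 0.2098]
force: [-0.3, 0.1, -9.9]
```

```bash

python3 -m handwheel '[{"hand":-1,"dx":0,"dy":0,"dz":-0.15,"wx":0,"wy":0,"wz":0},{"hand":-1,"dx":0,"dy":0,"dz":-0.15,"wx":0,"wy":0,"wz":0},{"hand":-1,"dx":0,"dy":0,"dz":0,"wx":0,"wy":0,"wz":0}]'|egrep 'pos|for'
python3 -m handwheel '[{"hand":-1,"dx":0,"dy":0,"dz":-0.15,"wx":0,"wy":0,"wz":0},{"hand":-1,"dx":0,"dy":0,"dz":-0.15,"wx":0,"wy":0,"wz":0},{"hand":-1,"dx":0,"dy":0,"dz":0,"wx":0,"wy":0,"wz":0}]'|egrep 'pos|for'
python3 -m handwheel '[{"hand":-1,"dx":0,"dy":0,"dz":-0.1,"wx":0,"wy":0,"wz":0},{"hand":-1,"dx":0,"dy":0,"dz":-0.1,"wx":0,"wy":0,"wz":0},{"hand":-1,"dx":0,"dy":0,"dz":0,"wx":0,"wy":0,"wz":0}]'|egrep 'pos|for|time'
```

```text
position: [0.5732, 0.2304, 0.2068]
force: [-0.4, 0.0, -9.1]
position: [0.5733, 0.2304, 0.2037]
force: [0.2, -0.2, -8.3]
time_s: 21.25
position: [0.5738, 0.2306, 0.2022]
force: [-0.5, -0.4, -7.6]
```

```bash

python3 -m handwheel '[{"hand":-1,"dx":0,"dy":0,"dz":-0.1,"wx":0,"wy":0,"wz":0},{"hand":-1,"dx":0,"dy":0,"dz":0,"wx":0,"wy":0,"wz":0}]'|egrep 'pos|for'
python3 -m handwheel '[{"hand":-1,"dx":0,"dy":0,"dz":-0.1,"wx":0,"wy":0,"wz":0},{"hand":-1,"dx":0,"dy":0,"dz":0,"wx":0,"wy":0,"wz":0}]'|egrep 'pos|for'
python3 -m handwheel '[{"hand":-1,"dx":0,"dy":0,"dz":-0.1,"wx":0,"wy":0,"wz":0},{"hand":-1,"dx":0,"dy":0,"dz":0,"wx":0,"wy":0,"wz":0}]'|egrep 'pos|for|time'
```

```text
position: [0.5739, 0.2307, 0.2015]
force: [-0.3, 0.3, -6.2]
position: [0.5739, 0.2307, 0.2008]
force: [0.6, 1.2, -4.4]
time_s: 21.85
position: [0.5742, 0.2307, 0.2007]
force: [-0.7, -0.5, 3.6]
```

```bash

python3 -m handwheel '[{"hand":-1,"dx":0,"dy":0,"dz":0.1,"wx":0,"wy":0,"wz":0},{"hand":-0.1,"dx":0,"dy":0,"dz":0,"wx":0,"wy":0,"wz":0},{"hand":0.1,"dx":0,"dy":0,"dz":0,"wx":0,"wy":0,"wz":0},{"hand":0.5,"dx":0,"dy":0,"dz":0,"wx":0,"wy":0,"wz":0},{"hand":1,"dx":0,"dy":0,"dz":0,"wx":0,"wy":0,"wz":0},{"hand":1,"dx":0,"dy":0,"dz":0,"wx":0,"wy":0,"wz":0},{"hand":1,"dx":0,"dy":0,"dz":0,"wx":0,"wy":0,"wz":0},{"hand":1,"dx":0,"dy":0,"dz":0,"wx":0,"wy":0,"wz":0}]'
python3 - <<'E'
from h import *
C=cal('scene');im,d=vision.capture('scene');u,v=459,190
save('c18.png',cv2.resize(im[v-50:v+50,u-60:u+60],None,fx=6,fy=6,interpolation=cv2.INTER_CUBIC))
W=cal('wrist');im,d=vision.capture('wrist');save('w10.png',im)
E
```

```text
time_s: 22.65
position: [0.5734, 0.2304, 0.2]
tcp_rot: [[1.0, -0.014, -0.0], [-0.014, -1.0, -0.0], [-0.0, 0.0, -1.0]]
force: [0.1, -0.7, 0.0]
opening: 0.908
```

View pics/c18.png

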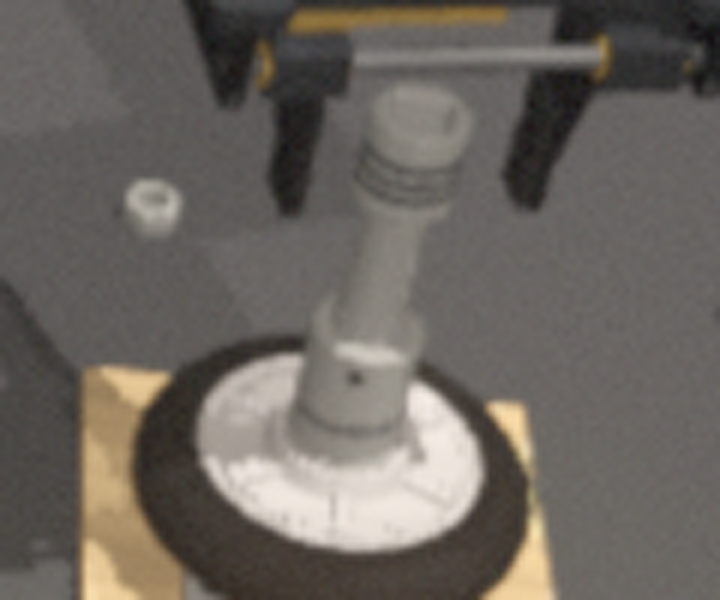

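View pics/w10.png

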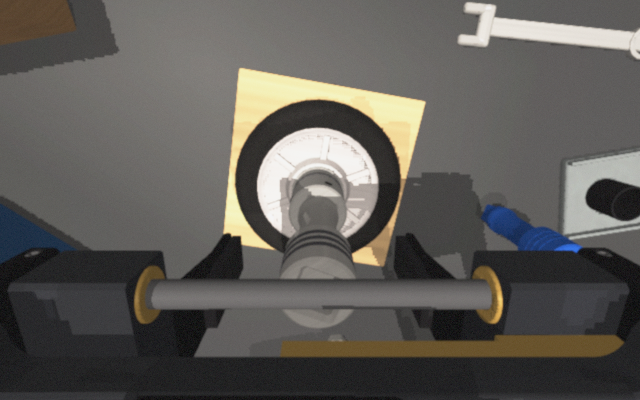

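```bash

python3 -m handwheel '[{"hand":1,"dx":0,"dy":0,"dz":0.5,"wx":0,"wy":0,"wz":0},{"hand":1,"dx":0,"dy":0,"dz":2,"wx":0,"wy":0,"wz":0},{"hand":1,"dx":0,"dy":0,"dz":3,"wx":0,"wy":0,"wz":0},{"hand":1,"dx":0,"dy":0,"dz":3,"wx":0,"wy":0,"wz":0},{"hand":1,"dx":-1,"dy":0,"dz":3,"wx":0,"wy":0,"wz":0},{"hand":1,"dx":-3,"dy":0,"dz":1,"wx":0,"wy":0,"wz":0},{"hand":1,"dx":-3,"dy":0,"dz":0,"wx":0,"wy":0,"wz":0},{"hand":1,"dx":0,"dy":0,"dz":0,"wx":0,"wy":0,"wz":0},{"hand":1,"dx":0,"dy":0,"dz":0,"wx":0,"wy":0,"wz":0}]'
python3 - <<'E'
from h import *
C=cal('scene');im,d=vision.capture('scene');save('s20.png',im);u,v=459,190
save('c19.png',cv2.resize(im[v-50:v+50,u-60:u+60],None,fx=6,fy=6,interpolation=cv2.INTER_CUBIC))
K,R,t=C
for z in(.238,.198,.135,.079):
    print(z,proj(C,[.5735,.2305,z]).round(1), 6*(proj(C,[.5735,.2305,z])-[u-60,v-50]))
W=cal('wrist');im,d=vision.capture('wrist');save('w11.png',im)
K,R,t=W;u,v=proj(W,[.5735+.014,.2305,.238]).round().astype(int)
print('depth pts',[(R.T@(np.linalg.inv(K)@np.array([a,b,1.])*d[b,a]-t)).round(4).tolist() for a,b in((u,v),(u+8,v+5),(u-8,v+5))])
E
```

```text
time_s: 23.65
position: [0.5033, 0.2306, 0.3259]
tcp_rot: [[1.0, -0.014, 0.002], [-0.014, -1.0, 0.0], [0.002, -0.0, -1.0]]
force: [1.1, -0.3, 0.0]
opening: 0.999
0.238 [468.8 158.3] [419.05665431 110.08250167]
0.198 [465.2 172.6] [396.99221036 195.60310688]
0.135 [459.7 193.6] [364.42727954 321.82303782]
0.079 [455.3 211. ] [337.51531911 426.13235779]
depth pts [[0.5873, 0.2304, 0.2378], [0.5838, 0.2247, 0.2378], [0.5839, 0.237, 0.2129]]
```

View pics/c19.png

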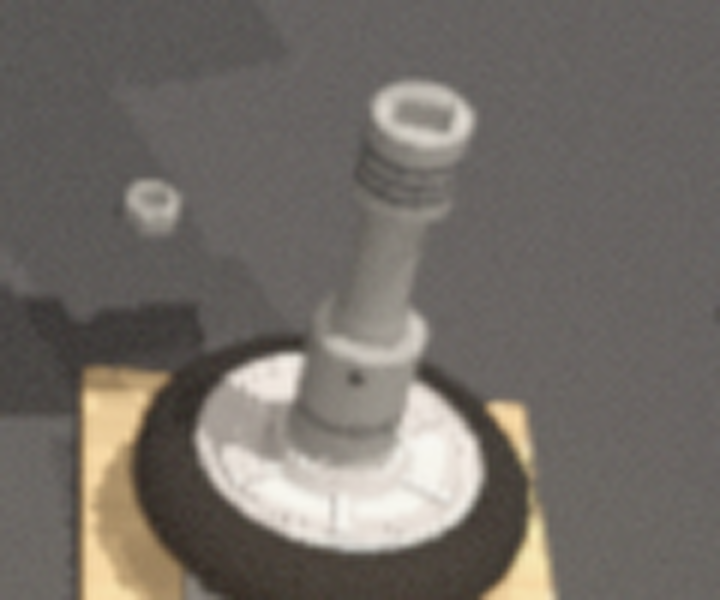

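View pics/s20.png

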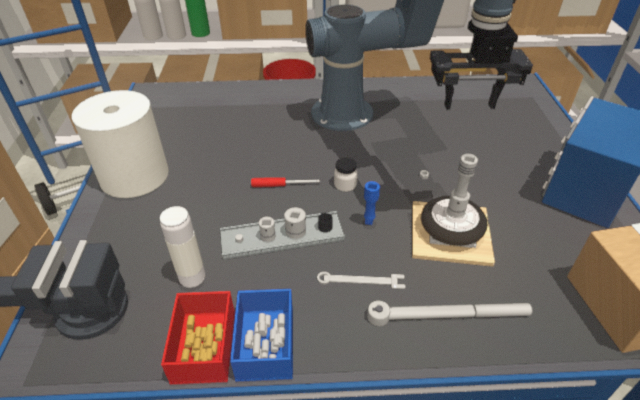

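View pics/w11.png

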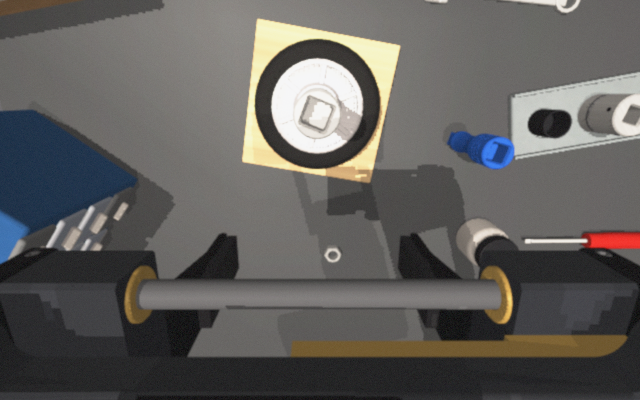

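```bash
python3 -c "
from rig import hand_in
print(hand_in())"
```

```text
the job is handed in; nothing more can be done
None
```

I pushed the steel bar into the 30 mm socket until it clicked home, carried the two to the wheel, and left them standing upright on the axle nut. The job was handed in at about 24 s of the 61 s; `hand_in()` gives no verdict, so I can't say whether it passed.

- **Fitting the socket to the bar:** the ball snapped in under about 10 N of push. I then pressed to about 16 N against the shoulder to make sure it was home (limit 50 N).
- **Lifting:** the wrist force rose to match bar plus socket, and a picture showed the socket hanging clear of its post.
- **Setting it on the nut:** pressing lightly, I first felt around one likely angle of the hexagon without success. I then turned on about 29° and it dropped over the flats. It bottomed on the washer with about 12 N of push (limit 40 N).

**Last checks:**
- After release, the top of the bar's head measured 0.2378 m above the bench, against 0.238 m expected with the socket fully home on both bar and washer.
- In the scene picture the bar stands upright, within about 1 pixel of where it should be. The gripper is well clear.
- The other sockets, the blue bar and the tools look unmoved.

**Disagreement:** before I lowered the socket, the three cameras differed by up to 3 mm on the position of the axle. I used a value in between, and the socket centred itself as it dropped.

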